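# Stir the chocolate nuts and fill the wafer caddy

### The job

Get the bakery's dessert toppings ready: with the wooden spatula, held and reaching down to the bottom of the steel bowl, stir the chocolate nut balls in at least five wide, full circles about halfway between the bowl's middle and its wall, so that most of the balls are shifted and all stay in the bowl. Leave the spatula standing blade down in the empty round can, and move every rolled wafer from the cooling stand to the metal wafer caddy, standing on end inside its cells. Leave the sugar shaker and the ramekin where they are.

Things in the scene. Friction and masses are not known exactly. Their poses are not given: they have to be found in the camera images.
- bowl: steel mixing bowl, does not move, 180 mm across its rim, rim 60 mm high, wall 4 mm; inside it is a flat floor 5 mm above the table, about 140 mm across, with gently flaring sides. Origin: centre of its underside; z up, x and y level. The eight balls begin in a loose ring about 43 mm from the middle; the middle itself is clear
- spatula: wooden stirring spatula, 200 mm long, 60 g: blade at the bottom 30 mm wide (its x) by 10 mm thick (its y) and 55 mm long, round shaft 12 mm, and at the top a flat-sided handle 18 mm (x) by 14 mm (y), reaching from 140 to 200 mm above the blade's end. It starts standing blade down in the spatula rest (slack, may lean up to 0.06 rad). Origin: middle of the blade's lower end; z runs up the handle
- spatula_tip (a point): middle of the blade's lower end (the spatula's origin)
- spatula_grip (a point): a point on the spatula's axis 175 mm above the blade's end, in the handle: take it here across the 14 mm (its y)
- rest: white plastic block 70 x 60 mm, 86 mm high, does not move, with a slot 36 x 15 mm in which the spatula stands on a floor 6 mm above the table. Origin: centre of its underside; the slot's long side is its x
- can: empty round steel can, loose, 0.6 kg with a weighted foot: outside 62 mm, inside 54 mm across, rim 90 mm high, inner floor 12 mm above the table; foot disc 92 mm across and 8 mm high. Origin: centre of its underside, z up
- stand: wooden cooling stand 226 x 60 mm, 50 mm high, does not move; a row along its x of five square wells 20 mm wide, 44 mm apart (x = -88, -44, 0, 44, 88 mm), well floor 6 mm above the table. Each wafer stands in a well; some wells are empty. Origin: centre of its underside
- caddy: loose metal wafer caddy, 0.9 kg: foot plate 214 x 90 mm, 8 mm thick, with a row along its x of five open-topped square cells, 34 mm inside, 38 mm apart (x = -76, -38, 0, 38, 76 mm), rim 90 mm above the table, cell floor 8 mm above it. Origin: centre of its underside; z up
- wafer1_mid (a point): middle of a rolled wafer, a rigid stick 16 mm across and 140 mm long, both ends alike, 20 g, standing in a well of the stand at the start (its top 146 mm above the table); z along its length. Absent in some runs
- wafer2_mid (a point): middle of a rolled wafer, a rigid stick 16 mm across and 140 mm long, both ends alike, 20 g, standing in a well of the stand at the start (its top 146 mm above the table); z along its length. Absent in some runs
- wafer3_mid (a point): middle of a rolled wafer, a rigid stick 16 mm across and 140 mm long, both ends alike, 20 g, standing in a well of the stand at the start (its top 146 mm above the table); z along its length. Absent in some runs
- wafer4_mid (a point): middle of a rolled wafer, a rigid stick 16 mm across and 140 mm long, both ends alike, 20 g, standing in a well of the stand at the start (its top 146 mm above the table); z along its length. Absent in some runs
- wafer5_mid (a point): middle of a rolled wafer, a rigid stick 16 mm across and 140 mm long, both ends alike, 20 g, standing in a well of the stand at the start (its top 146 mm above the table); z along its length. Absent in some runs
- ball1: chocolate-coated nut ball, 22 mm across, 12 g, lying in the bowl. Origin: its centre
- ball2: chocolate-coated nut ball, 22 mm across, 12 g, lying in the bowl. Origin: its centre
- ball3: chocolate-coated nut ball, 22 mm across, 12 g, lying in the bowl. Origin: its centre
- ball4: chocolate-coated nut ball, 22 mm across, 12 g, lying in the bowl. Origin: its centre
- ball5: chocolate-coated nut ball, 22 mm across, 12 g, lying in the bowl. Origin: its centre
- ball6: chocolate-coated nut ball, 22 mm across, 12 g, lying in the bowl. Origin: its centre
- ball7: chocolate-coated nut ball, 22 mm across, 12 g, lying in the bowl. Origin: its centre
- ball8: chocolate-coated nut ball, 22 mm across, 12 g, lying in the bowl. Origin: its centre
- shaker: steel icing-sugar shaker, 48 mm across and 100 mm high, loose; a bystander, to be left alone. Origin: centre of its underside
- ramekin: white ceramic ramekin, 64 mm across and 32 mm high, loose; a bystander, to be left alone. Origin: centre of its underside

How it is judged:
By the outcome, as a careful person would: the job done as asked, in the order asked, and still so for the second after the job is handed in, with the robot touching nothing.
Of wafer1, wafer2, wafer3, wafer4, wafer5 only 3 to 5 are there at a start; the rules pass over those that are not, and their reading is None.
At some moment in a run one of caddy, can may be knocked a few centimetres aside while the robot is not near it.
It also fails if it takes over 210 s, if anything falls off the work surface, if the arm or the gripper's body presses on something with over 40 N, if the wrist force passes 120 N, or if a joint passes its speed limit or range.

### The arm

A 6-joint arm with a two-finger parallel gripper is mounted at the origin on the work surface. World frame = base frame: x ahead of the robot, y to its left, z up, the work surface at z = 0. Lengths are in m, angles in rad, forces in N, time in s.
With the tool pointing down it reaches from about 0.35 to 0.875 m from the base axis. Payload 15.5 kg.
Tool frame: the origin (TCP) lies between the finger pads; the fingertips stand 17 mm ahead of it and the grasp point (between the pads) lies 2 mm behind it (bot.tip_reach is the distance from the TCP to the fingertips, in m); z points along the fingers, y is the line along which they close (so a half turn about z gives the same grasp; the last joint's range is limited). The gripper opens to 85 mm and grips with 20 to 120 N. Pads are 22 mm wide; open, the fingers measure 114 mm over their backs; the gripper's body (76 mm by 85 mm) begins 54 mm behind the grasp point. The pads swing forward as they close: fully open they stand 13 mm farther back than shut.
Start: joints at [1.111, 0.494, 1.345, -0, 1.302, -0.096], TCP at [0.223, 0.584, 0.225] pointing down, gripper open.
Joint ranges: [-2.91, 2.91], [-0.82, 2.16], [0.22, 2.67], [-1.22, 4.37], [0.12, 2.79], [-3.08, 3.08]. Speed limits (rad/s): [1.89, 1.89, 2.57, 3.01, 3.01, 3.01].

### API

Orientations are given as a unit quaternion [w, x, y, z].
In Python, from station import bot, viewer gives the robot as it stands.
- The arm moves only by the shell command python3 -m crank 'ROWS' [FORCE]. ROWS is a JSON object of lists of equal length, an entry for each row: "angular": the turn, a rotation vector about the tool's x, y, z in rad, a list of three; "dp": the shift along the tool's x, y, z in mm, a list of three; "hand": the opening, from 0 (shut) to 1 (fully open). In form: {"angular": [[ax, ay, az], ...], "dp": [[dx, dy, dz], ...], "hand": [hand, ...]}. A call has 1 to 12 rows; each row is the pose to reach, as a shift and turn from the pose commanded when the call began, along the tool's axes at that moment; what a row does not reach only later rows make up. A row lasts 1/12 s, in which the tool goes at most 41.7 mm and 7.16 degrees, less where a joint would pass 70% of its speed; a pose out of reach is approached as far as the arm can. A call with a gripper value outside its range is refused whole. The fingers move at their own pace and stop on an object; FORCE is the grip in N (left out, the last holds). Time passes only in rows, so rows that repeat a pose let the fingers close. It gives the time, the measured TCP pose, the force, the opening and the grip force at its end, in the units of the state.
- bot.sense(): the state, without advancing time (a new reading comes with each control period).
- viewer.snapshot(name): name is "side" or "top" or "wrist"; returns the picture (480x640x3 uint8, red, green, blue); there is no depth.
- viewer.camera_info(name): a dict with "intrinsics" (3x3 intrinsics, pixels), "k1" (the pictures are not rectified: a ray, as slopes to the right and down, at radius r is drawn at 1 + k1 r^2 times it, then the intrinsics apply), "rvec" (rotation vector, rad) and "tvec" (3), from world to camera coordinates, as OpenCV has them. Camera axes: x right, y down, z forward; pixel columns grow to the right and rows downward; lengths in m; the calibration is good to about 2 mm. A picture is of the moment at which its call begins: read the wrist's pose just before it. camera_info takes no time and is no camera call; for the wrist camera it gives the pose at the moment of the call.
- bot.hand_in(): hands the job in; it is judged then, once.
Trained networks look in the newest picture that a camera, given by its name, has taken for a name from the list of things; names that differ only in an ending like _2 or _b are one class to them, and where a whole thing is asked for, a point or a joint stands for the part that bears it (a point fixed in the world has none). Each returns a list of dicts, best first, with "p" (0 to 1); they miss things now and then, are a little off and sometimes report something else, mostly with a low value. They report only what shows in the picture. A call takes as long as a camera call.
- viewer.cut_out(thing, camera): "region" (480x640 bool, what is visible of it) and "at" ([column, row] in pixels, amid what is visible of it).
- viewer.place_of(thing, camera): "at" ([column, row] in pixels: a listed point, or the origin of a listed thing).
The state is a dict: "time_s": time; "joint_positions": joint angles; "qd": joint speeds; "tau": joint torques, N m; "tool_pos": TCP position; "tool_rot": TCP orientation; "contact_force": force on the tool from outside, world axes, zero at the start; "moment": the same for the moment, N m; "gripper_width": finger opening in m; "finger_force": force on a finger pad.
Only numpy, scipy, OpenCV 4.12 (cv2) and the standard library are available. Lean on these libraries where they do the work, as an engineer would, in place of code of your own. Each camera call takes 0.05 s, during which the arm holds its last target. There are 200 camera calls.

## Working session

There is one attempt and no reset: what is moved stays moved. The work goes in short steps, Python scripts to look and compute and a shell command to move; the robot and the scene stay as the last step left them, time stands still between calls to the robot, and variables do not carry over. Pictures are saved under pics/ and viewed, at most 16 in all, crops included, and the job is handed in when it is done.

```bash
ls; mkdir -p pics; python3 - <<'E'
from station import bot, viewer
import cv2
s=bot.sense(); print({k:s[k] for k in("time_s","tool_pos","tool_rot","contact_force","gripper_width")})
for c in("side","top","wrist"):
    i=viewer.camera_info(c); print(c,i)
    cv2.imwrite(f"pics/{c}0.png",viewer.snapshot(c)[:,:,::-1])
E
```

```text
pics
{'time_s': 0.0, 'tool_pos': array([0.22280971, 0.58352791, 0.22488335]), 'tool_rot': array([-1.56077419e-04,  1.81392672e-01,  9.83410546e-01, -6.10755713e-04]), 'contact_force': array([-0.25279101, -0.38716855, -0.40995621]), 'gripper_width': 0.08522642037026941}
side {'intrinsics': array([[624.42578143,   0.        , 324.86401663],
       [  0.        , 624.42578143, 247.43270403],
       [  0.        ,   0.        ,   1.        ]]), 'k1': -0.0272692500806626, 'rvec': array([ 0.59175086, -2.49661343,  1.43596035]), 'tvec': array([0.54807852, 0.26369328, 1.19562315])}
top {'intrinsics': array([[521.39039365,   0.        , 311.6232758 ],
       [  0.        , 521.39039365, 238.74789643],
       [  0.        ,   0.        ,   1.        ]]), 'k1': 0.04702403386147303, 'rvec': array([ 1.99858892, -2.23637192,  0.23579023]), 'tvec': array([0.05925652, 0.60402075, 1.14147362])}
wrist {'intrinsics': array([[382.39291466,   0.        , 322.89812639],
       [  0.        , 382.39291466, 238.93608593],
       [  0.        ,   0.        ,   1.        ]]), 'k1': -0.06997417233415373, 'rvec': array([-2.39117577, -1.64666983, -0.22766413]), 'tvec': array([-0.6237583 , -0.03554947,  0.37935521])}
```

View pics/top0.png

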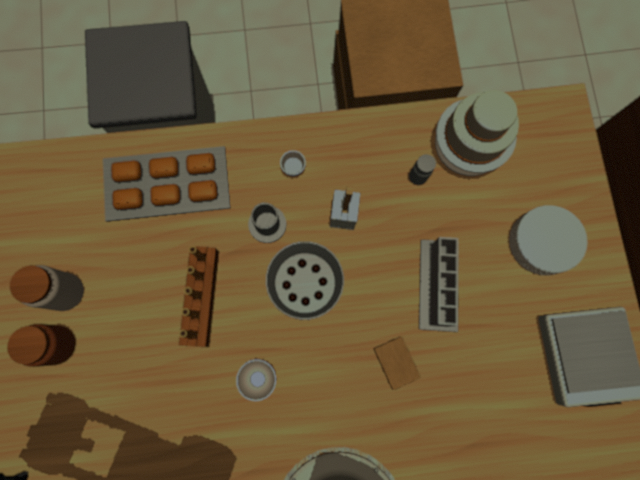

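View pics/side0.png

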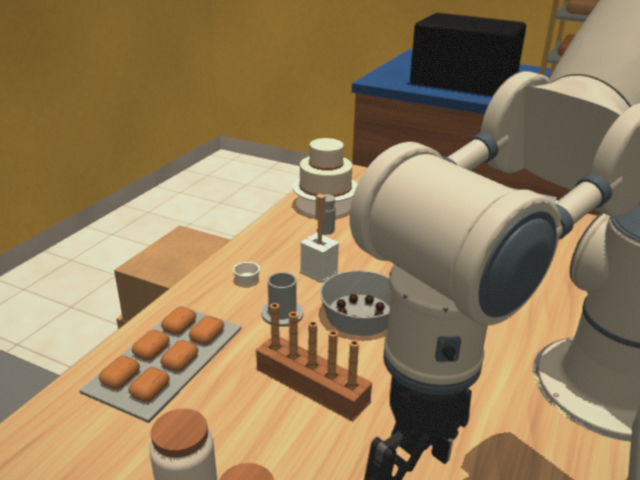

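```bash
cat > h.py <<'E'
from station import bot, viewer
import numpy as np, cv2
from scipy.spatial.transform import Rotation as R
from scipy.optimize import least_squares
def cam(c):
    i=viewer.camera_info(c); return i["intrinsics"],i["k1"],R.from_rotvec(i["rvec"]).as_matrix(),np.array(i["tvec"])
def proj(C,p):
    K,k,Rm,t=C; q=Rm@np.asarray(p,float)+t; s=q[:2]/q[2]; s=s*(1+k*(s@s)); return K[:2,:2]@s+K[:2,2]
def ray(C,px):
    K,k,Rm,t=C; d=(np.asarray(px,float)-K[:2,2])/K[0,0]; s=d.copy()
    for _ in range(10): s=d/(1+k*(s@s))
    return -Rm.T@t, Rm.T@np.array([s[0],s[1],1])
def atz(C,px,z):
    o,d=ray(C,px); return o+d*(z-o[2])/d[2]
def tri(L): # list of (C,px) -> point, px residual
    f=lambda p:np.concatenate([proj(C,p)-x for C,x in L])
    r=least_squares(f,[0.5,0.1,0.05]); return r.x, np.abs(r.fun).max()
def quat(q): return R.from_quat([q[1],q[2],q[3],q[0]])
def tool():
    s=bot.sense(); return np.array(s["tool_pos"]),quat(s["tool_rot"]).as_matrix()
def to_tool(p): # shift in mm along tool axes to bring TCP to p
    a,M=tool(); return (M.T@(np.asarray(p)-a)*1000).round(1)
E
python3 - <<'E'
from h import *
T={c:cam(c) for c in("side","top")}
for n in "bowl spatula spatula_tip spatula_grip rest can stand caddy wafer1_mid ball1 shaker ramekin".split():
    r={c:[(np.round(d["at"],1).tolist(),round(d["p"],2)) for d in viewer.place_of(n,c) if d["p"]>.3] for c in T}
    print(n,r)
    if r["top"] and r["side"] and n not in("wafer1_mid","ball1"):
        p,e=tri([(T[c],r[c][0][0]) for c in T]); print("   ",p.round(4),round(e,1), atz(T["top"],r["top"][0][0],0).round(4))
print(bot.sense()["time_s"])
E
```

```text
bowl {'side': [([361.4, 316.1], 0.74), ([316.7, 274.4], 0.34)], 'top': [([305.5, 282.3], 0.87)]}
    [ 0.5143  0.0154 -0.0045] 0.8 [0.5158 0.016  0.    ]
spatula {'side': [], 'top': [([341.6, 215.7], 0.51)]}
spatula_tip {'side': [([245.5, 277.8], 0.72)], 'top': [([340.8, 215.0], 0.62)]}
    [ 0.7732 -0.0668 -0.0616] 31.4 [ 0.6709 -0.0883  0.    ]
spatula_grip {'side': [([317.3, 205.5], 0.79), ([380.0, 305.3], 0.67)], 'top': [([354.1, 196.3], 0.62), ([318.5, 296.5], 0.54)]}
    [ 0.6734 -0.1034  0.173 ] 3.9 [ 0.7145 -0.1269  0.    ]
rest {'side': [([315.4, 274.3], 0.69)], 'top': [([342.1, 214.9], 0.63), ([192.5, 315.5], 0.6)]}
    [ 0.6755 -0.0913 -0.0067] 1.2 [ 0.6708 -0.0915  0.    ]
can {'side': [([279.8, 312.1], 0.79), ([315.9, 274.1], 0.59)], 'top': [([343.2, 213.4], 0.74), ([265.3, 225.7], 0.58)]}
    [ 0.75   -0.0997 -0.1614] 11.8 [ 0.6742 -0.0947  0.    ]
stand {'side': [([310.1, 387.2], 0.66)], 'top': [([205.0, 298.5], 0.71)]}
    [ 0.5105  0.26   -0.0104] 2.0 [0.5043 0.2563 0.    ]
caddy {'side': [([379.3, 309.1], 0.45)], 'top': [([438.8, 280.8], 0.72)]}
    [ 0.5514 -0.3568 -0.249 ] 15.3 [ 0.4841 -0.3005  0.    ]
wafer1_mid {'side': [([275.9, 335.9], 0.62)], 'top': [([322.0, 284.2], 0.75), ([198.8, 253.2], 0.51), ([346.0, 213.2], 0.35)]}
ball1 {'side': [([351.1, 299.9], 0.61), ([342.6, 310.1], 0.52), ([377.6, 314.1], 0.52), ([343.6, 301.6], 0.45), ([369.4, 298.7], 0.42), ([377.9, 306.0], 0.38)], 'top': [([289.4, 270.9], 0.62), ([316.9, 270.2], 0.53), ([288.2, 285.1], 0.49), ([322.6, 282.0], 0.49), ([301.5, 263.9], 0.45), ([319.3, 298.3], 0.43), ([293.1, 295.4], 0.4)]}
shaker {'side': [([325.4, 229.2], 0.9), ([378.6, 304.7], 0.39)], 'top': [([188.5, 332.7], 0.65), ([418.4, 172.9], 0.64), ([198.5, 254.2], 0.43)]}
    [0.4562 0.2426 0.3277] 24.7 [0.4294 0.2998 0.    ]
ramekin {'side': [([248.1, 280.0], 0.57)], 'top': [([290.9, 165.3], 0.93)]}
    [0.8063 0.0183 0.0027] 1.7 [0.8119 0.0199 0.    ]
1.35
```

```bash
python3 - <<'E'
from h import *
C=cam("wrist"); a,M=tool()
o=-C[2].T@C[3]; print("cam in tool",(M.T@(o-a)*1000).round(1)); print("cam axes in tool\n",(M.T@C[2].T).round(3))
T={c:cam(c) for c in("side","top")}
print("can",tri([(T["top"],(265.3,225.7)),(T["side"],(279.8,312.1))]))
print("shaker",atz(T["top"],(418.4,175),0))
im=viewer.snapshot("top")[150:345,165:475]
cv2.imwrite("pics/top1.png",cv2.resize(im[:,:,::-1],None,fx=2.5,fy=2.5,interpolation=cv2.INTER_CUBIC))
Y=np.array([[0,0,1]])
print("to", to_tool([0.62,-0.09,0.36]), to_tool(a+[0,0,.14]))
E
```

```text
cam in tool [  69.6   -0.4 -148.5]
cam axes in tool
 [[-0.    -0.962 -0.274]
 [ 1.     0.    -0.001]
 [ 0.001 -0.274  0.962]]
can (array([0.6669012 , 0.09911431, 0.00689435]), np.float64(1.5154569432575045))
shaker [ 0.75118337 -0.29293074  0.        ]
to [-611.3 -487.8 -134.5] [   0.   -0. -140.]
```

View pics/top1.png

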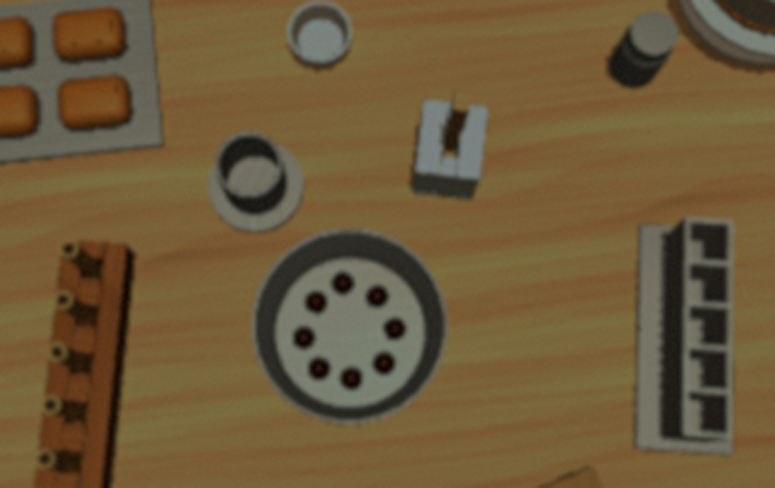

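```bash
python3 -m crank '{"angular":[[0,0,0],[0,0,0],[0,0,-0.1],[0,0,-0.2],[0,0,-0.3],[0,0,-0.35],[0,0,-0.35],[0,0,-0.35],[0,0,-0.35],[0,0,-0.35],[0,0,-0.35],[0,0,-0.35]],"dp":[[0,0,-40],[0,0,-80],[0,0,-120],[-30,-24,-135],[-60,-48,-135],[-92,-73,-135],[-124,-99,-135],[-156,-125,-135],[-188,-150,-135],[-220,-176,-135],[-250,-200,-135],[-280,-224,-135]],"hand":[1,1,1,1,1,1,1,1,1,1,1,1]}' 60; python3 -c "
from h import *
print(to_tool([0.62,-0.09,0.36]))"
```

```text
time_s: 2.4
tool_pos: [0.4052, 0.2729, 0.3607]
tool_rot: [0.0, 0.007, 1.0, 0.0]
contact_force: [1.1, 0.5, -0.8]
gripper_width: 0.0859
finger_force: 0.0
[-220.2 -359.6    0.7]
```

```bash
python3 -m crank '{"angular":[[0,0,0],[0,0,0],[0,0,0],[0,0,0],[0,0,0],[0,0,0],[0,0,0],[0,0,0],[0,0,0],[0,0,0],[0,0,0],[0,0,0]],"dp":[[-20,-33,0],[-40,-66,0],[-60,-99,0],[-80,-132,0],[-100,-165,0],[-120,-198,0],[-140,-231,0],[-160,-264,0],[-180,-297,0],[-200,-330,0],[-220,-360,0],[-220,-360,0]],"hand":[1,1,1,1,1,1,1,1,1,1,1,1]}'; python3 - <<'E'
from h import *
C=cam("wrist"); im=viewer.snapshot("wrist"); cv2.imwrite("pics/w1.png",im[:,:,::-1])
T={"wrist":C,"top":cam("top"),"side":cam("side")}
viewer.snapshot("top"); viewer.snapshot("side")
for n in "spatula_grip rest can bowl caddy shaker ramekin ball1".split():
    r={c:[(np.round(d["at"],1).tolist(),round(d["p"],2)) for d in viewer.place_of(n,c) if d["p"]>.3] for c in T}
    print(n,r, atz(C,r["wrist"][0][0],.18 if "grip" in n else 0).round(4) if r["wrist"] else "")
print(bot.sense()["time_s"],tool())
E
```

```text
time_s: 3.4
tool_pos: [0.6216, -0.0938, 0.3594]
tool_rot: [-0.0, 0.009, 1.0, -0.001]
contact_force: [0.0, -0.8, -1.1]
gripper_width: 0.0848
finger_force: 0.0
spatula_grip {'wrist': [([322.5, 264.1], 0.86)], 'top': [([342.9, 215.2], 0.63), ([353.5, 196.0], 0.6)], 'side': [([320.5, 205.7], 0.56)]} [ 0.6689 -0.0959  0.18  ]
rest {'wrist': [([323.7, 218.7], 0.59)], 'top': [([342.8, 213.9], 0.56)], 'side': [([280.4, 312.2], 0.64), ([316.0, 273.2], 0.62)]} [ 0.6677 -0.0948  0.    ]
can {'wrist': [([414.5, 141.4], 0.69), ([462.9, 219.9], 0.58)], 'top': [([267.3, 223.3], 0.75)], 'side': [([277.8, 312.9], 0.7)]} [0.567  0.0249 0.    ]
bowl {'wrist': [([410.5, 100.4], 0.68), ([449.6, 101.8], 0.32)], 'top': [([307.4, 282.2], 0.95)], 'side': [([358.4, 315.3], 0.56)]} [0.516  0.0179 0.    ]
caddy {'wrist': [([159.8, 72.7], 0.92)], 'top': [([437.5, 284.4], 0.94)], 'side': [([425.5, 256.8], 0.78)]} [ 0.4748 -0.2979  0.    ]
shaker {'wrist': [([187.9, 275.3], 0.79)], 'top': [([419.0, 176.7], 0.71), ([304.5, 285.1], 0.44)], 'side': [([321.5, 231.1], 0.57)]} [ 0.747 -0.291  0.   ]
ramekin {'wrist': [([398.8, 310.2], 0.63), ([390.4, 125.6], 0.52)], 'top': [([291.4, 170.1], 0.87)], 'side': []} [0.8069 0.0128 0.    ]
ball1 {'wrist': [([447.8, 101.7], 0.86), ([377.6, 99.4], 0.74), ([438.4, 73.8], 0.7), ([415.9, 139.6], 0.65), ([433.1, 126.9], 0.65), ([392.0, 68.8], 0.61), ([389.9, 124.8], 0.6), ([420.0, 60.6], 0.55)], 'top': [([290.1, 271.3], 0.61), ([290.2, 297.1], 0.59), ([302.2, 301.4], 0.52), ([288.3, 283.6], 0.47)], 'side': [([372.3, 299.0], 0.57), ([343.1, 304.0], 0.56), ([376.0, 312.5], 0.52), ([343.2, 311.5], 0.42), ([351.4, 298.0], 0.42), ([378.5, 302.5], 0.39)]} [0.5178 0.0658 0.    ]
4.75 (array([ 0.6192936 , -0.08849349,  0.3604879 ]), array([[-9.99890523e-01,  1.47966558e-02,  2.17679695e-05],
       [ 1.47966560e-02,  9.99890523e-01,  9.50721553e-06],
       [-2.16249114e-05,  9.82826787e-06, -1.00000000e+00]]))
```

View pics/w1.png

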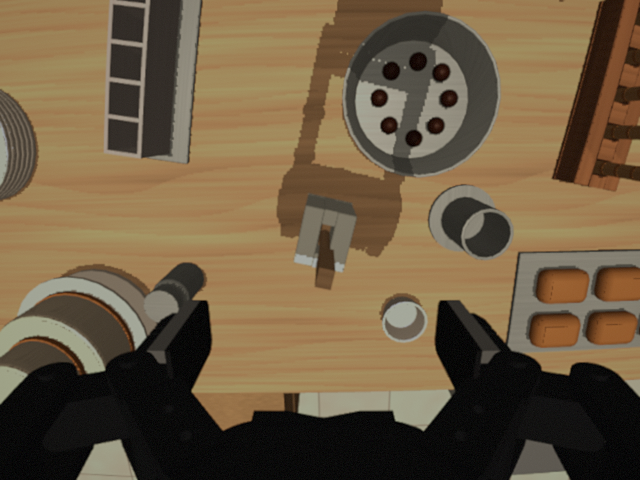

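```bash
cat >> h.py <<'E'
from scipy.optimize import minimize
def box(lx,ly,z0,z1): return np.array([[sx*lx/2,sy*ly/2,z] for sx in(-1,1) for sy in(-1,1) for z in(z0,z1)])
def cyl(d,z0,z1): 
    a=np.linspace(0,2*np.pi,40); return np.array([[d/2*np.cos(t),d/2*np.sin(t),z] for t in a for z in(z0,z1)])
SH={"rest":[box(.07,.06,0,.086)],"stand":[box(.226,.06,0,.05)],"caddy":[box(.214,.09,0,.008),box(.190,.038,.008,.09)],
 "can":[cyl(.092,0,.008),cyl(.062,0,.09)],"bowl":[cyl(.18,.058,.06),cyl(.15,0,.01)]}
def sil(parts,C,x,y,yaw):
    m=np.zeros((480,640),np.uint8); c,s=np.cos(yaw),np.sin(yaw); M=np.array([[c,-s,0],[s,c,0],[0,0,1]])
    for P in parts:
        u=np.array([proj(C,M@p+[x,y,0]) for p in P]); h=cv2.convexHull((u*16).round().astype(np.int32))
        cv2.fillConvexPoly(m,h,255,cv2.LINE_AA,4)
    return m/255.
def fit(n,cams,guess,parts=None,minp=.3):
    D=[]
    for c,C in cams.items():
        best=None
        for d in viewer.cut_out(n,c):
            if d["p"]<minp: continue
            g=np.asarray(d["region"],float); q=sil(parts or SH[n],C,*guess); iou=np.minimum(g,q).sum()/np.maximum(g,q).sum()
            if best is None or iou>best[0]: best=(iou,g)
        if best and best[0]>.25: D.append((c,C,best[1]))
    f=lambda v:np.mean([1-(lambda q:np.minimum(g,q).sum()/np.maximum(g,q).sum())(sil(parts or SH[n],C,v[0],v[1],v[2])) for _,C,g in D])
    if not D: return None
    r=minimize(f,guess,method="Nelder-Mead",options=dict(initial_simplex=np.array(guess)+np.array([[0,0,0],[.012,0,0],[0,.012,0],[0,0,.12]]),maxiter=90,xatol=2e-4,fatol=1e-4))
    return r.x.round(4), round(1-r.fun,3), [d[0] for d in D]
E
python3 - <<'E'
from h import *
T={"wrist":cam("wrist"),"top":cam("top"),"side":cam("side")}
for n,g in {"rest":(.672,-.093,-.12),"stand":(.505,.257,-.05),"caddy":(.478,-.299,.02),"can":(.664,.098,0.),"bowl":(.515,.017,0.)}.items():
    print(n,fit(n,T,g), fit(n,{"wrist":T["wrist"]},g) if n in("rest","can") else "", fit(n,{"top":T["top"]},g))
w=viewer.place_of("spatula_grip","wrist")[0]["at"]
for c in("top","side"):
    for d in viewer.place_of("spatula_grip",c): print(c,d["p"],tri([(T["wrist"],w),(T[c],d["at"])]))
print(bot.sense()["time_s"])
E
```

```text
rest (array([ 0.6704, -0.0898, -0.2471]), np.float64(0.801), ['wrist', 'top', 'side']) (array([ 0.6698, -0.0889, -0.2427]), np.float64(0.794), ['wrist']) (array([ 0.6714, -0.0921, -0.2745]), np.float64(0.763), ['top'])
stand (array([ 0.5087,  0.2658, -0.1768]), np.float64(0.771), ['wrist', 'top', 'side'])  (array([ 0.5087,  0.2645, -0.1715]), np.float64(0.721), ['top'])
caddy (array([ 0.4744, -0.295 , -0.175 ]), np.float64(0.766), ['wrist', 'top', 'side'])  (array([ 0.4723, -0.3113, -0.0245]), np.float64(0.395), ['top'])
can (array([0.6673, 0.0959, 0.0614]), np.float64(0.856), ['wrist', 'top', 'side']) (array([0.6662, 0.0991, 0.0383]), np.float64(0.95), ['wrist']) (array([0.6685, 0.0936, 0.0508]), np.float64(0.937), ['top'])
bowl (array([0.5165, 0.0174, 0.0639]), np.float64(0.875), ['side'])  None
top 0.63 (array([ 0.64239764, -0.08746638,  0.23614889]), np.float64(15.81587835831624))
top 0.6 (array([ 0.63394035, -0.08974432,  0.27383364]), np.float64(2.0197777577946))
side 0.56 (array([ 0.66663185, -0.09003414,  0.18203948]), np.float64(0.8977466834584789))
6.0
```

```bash
python3 -m crank '{"angular":[[0,0,0.1],[0,0,0.2],[0,0,0.23],[0,0,0.23],[0,0,0.23],[0,0,0.23]],"dp":[[-30,0,0],[-46,-2,30],[-46,-2,60],[-46,-2,60],[-46,-2,60],[-46,-2,60]],"hand":[1,1,1,1,1,1]}'; python3 - <<'E'
from h import *
C=cam("wrist"); im=viewer.snapshot("wrist"); cv2.imwrite("pics/w2.png",im[:,:,::-1])
S=cam("side"); viewer.snapshot("side")
for d in viewer.place_of("spatula_grip","wrist"): print(d["p"],d["at"],atz(C,d["at"],.181),[tri([(C,d["at"]),(S,e["at"])]) for e in viewer.place_of("spatula_grip","side")[:1]])
print(fit("rest",{"wrist":C},(.67,-.09,-.24)),tool()[0])
E
```

```text
time_s: 6.5
tool_pos: [0.6655, -0.0913, 0.3023]
tool_rot: [0.001, 0.121, 0.993, -0.0]
contact_force: [0.2, -0.1, 1.1]
gripper_width: 0.0853
finger_force: 0.0
0.92 [321.1, 237.3] [ 0.67096747 -0.09456458  0.181     ] [(array([ 0.67241381, -0.09475779,  0.17695187]), np.float64(1.3859274786071296))]
(array([ 0.6717, -0.0937, -0.2297]), np.float64(0.75), ['wrist']) [ 0.66548798 -0.09126455  0.30198622]
```

View pics/w2.png

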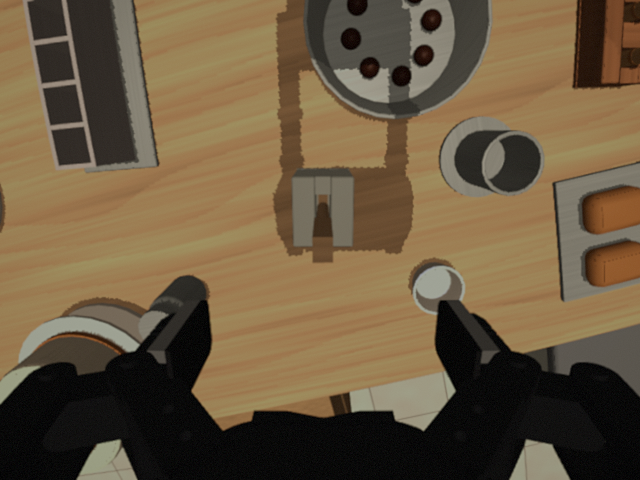

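```bash
python3 -m crank '{"angular":[[0,0,0],[0,0,0],[0,0,0],[0,0,0],[0,0,0],[0,0,0],[0,0,0],[0,0,0],[0,0,0],[0,0,0],[0,0,0],[0,0,0]],"dp":[[-6,-2,30],[-6,-2,60],[-6,-2,90],[-6,-2,123],[-6,-2,123],[-6,-2,123],[-6,-2,123],[-6,-2,123],[-6,-2,123],[-6,-2,123],[-6,-2,123],[-6,-2,123]],"hand":[1,1,1,1,1,0,0,0,0,0,0,0]}' 90
python3 -c "
from h import *
print(bot.sense()['moment'],to_tool([.6705,-.0945,.179]))"
```

```text
time_s: 7.75
tool_pos: [0.6713, -0.0946, 0.1788]
tool_rot: [0.001, 0.122, 0.993, 0.0]
contact_force: [0.4, 0.6, 9.1]
gripper_width: 0.0121
finger_force: 88.9
[0.30419581 0.05375626 0.02914147] [ 0.8 -0.1 -0.2]
```

```bash
python3 -m crank '{"angular":[[0,0,0],[0,0,0],[0,0,0],[0,0,0],[0,0,0],[0,0,0],[0,0,0],[0,0,0],[0,0,0],[0,0,0]],"dp":[[0,0,-8],[0,0,-20],[0,0,-35],[0,0,-50],[0,0,-70],[0,0,-90],[0,0,-110],[0,0,-125],[0,0,-125],[0,0,-125]],"hand":[0,0,0,0,0,0,0,0,0,0]}'
python3 - <<'E'
from h import *
T={c:cam(c) for c in("wrist","top","side")}
for c in T: cv2.imwrite(f"pics/{c}3.png",viewer.snapshot(c)[:,:,::-1])
for n in("spatula_tip","spatula_grip","bowl"):
    for c in T: print(n,c,[(np.round(d["at"],1).tolist(),round(d["p"],2)) for d in viewer.place_of(n,c) if d["p"]>.3])
b=[d["at"] for d in viewer.place_of("ball1","wrist") if d["p"]>.4]
B=np.array([atz(T["wrist"],x,.016) for x in b]); print(B.round(4), B.mean(0))
for c in T: print(c,fit("bowl",{c:T[c]},(.516,.017,0)))
a,M=tool(); print(a, proj(T["side"],a+[0,0,-.173]),proj(T["wrist"],a+[0,0,-.173]))
E
```

```text
time_s: 8.58
tool_pos: [0.6709, -0.0947, 0.3039]
tool_rot: [0.001, 0.122, 0.993, -0.0]
contact_force: [0.0, -0.0, -2.0]
gripper_width: 0.0118
finger_force: 87.9
spatula_tip wrist [([325.4, 213.4], 0.84)]
spatula_tip top [([347.1, 201.4], 0.58)]
spatula_tip side [([318.7, 223.6], 0.77)]
spatula_grip wrist [([319.3, 305.8], 0.82), ([322.2, 212.4], 0.56)]
spatula_grip top [([356.2, 177.7], 0.69)]
spatula_grip side [([321.0, 157.8], 0.64), ([343.1, 309.3], 0.52)]
bowl wrist [([391.0, 28.7], 0.8)]
bowl top []
bowl side [([361.1, 314.3], 0.85)]
[[ 0.5207  0.0595  0.016 ]
 [ 0.513  -0.0251  0.016 ]
 [ 0.5645  0.0239  0.016 ]
 [ 0.5477  0.0461  0.016 ]
 [ 0.5455 -0.0081  0.016 ]] [0.53827696 0.01927122 0.016     ]
wrist (array([0.5149, 0.0181, 0.0463]), np.float64(0.863), ['wrist'])
top (array([ 0.5215,  0.0286, -0.0451]), np.float64(0.396), ['top'])
side (array([0.517 , 0.0185, 0.071 ]), np.float64(0.841), ['side'])
[ 0.67059037 -0.09456401  0.3024901 ] [320.227173   225.20561811] [323.62418529 213.32450279]
```

View pics/wrist3.png

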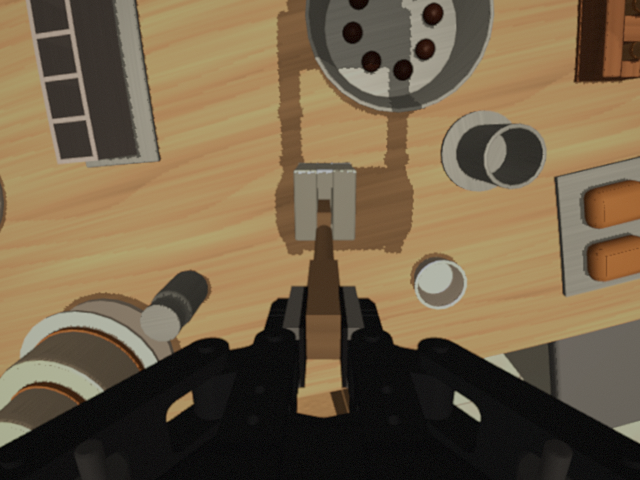

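```bash
python3 -m crank '{"angular":[[0,0,0],[0,0,0],[0,0,0],[0,0,0],[0,0,0],[0,0,0],[0,0,0],[0,0,0],[0,0,0],[0,0,0]],"dp":[[22,9,0],[44,18,0],[66,27,0],[88,36,0],[110,45,0],[132,54,0],[154,63,0],[176,72,0],[176,72,0],[176,72,0]],"hand":[0,0,0,0,0,0,0,0,0,0]}'
python3 - <<'E'
from h import *
T={c:cam(c) for c in("wrist","side")}
for c in T: cv2.imwrite(f"pics/{c}4.png",viewer.snapshot(c)[:,:,::-1])
b=[d["at"] for d in viewer.place_of("ball1","wrist") if d["p"]>.4]
B=np.array([atz(T["wrist"],x,.016) for x in b]); print(B.round(4)[:,:2].tolist())
f=least_squares(lambda v:np.hypot(B[:,0]-v[0],B[:,1]-v[1])-.043,[.517,.0175]); print("ring centre",f.x,f.fun.round(4))
p={c:viewer.place_of("spatula_tip",c)[0] for c in T}; print(p,tri([(T[c],p[c]["at"]) for c in T])); print(fit("bowl",T,(.516,.017,0)),tool()[0])
E
```

```text
time_s: 10.22
tool_pos: [0.5168, 0.0185, 0.303]
tool_rot: [0.0, 0.122, 0.993, 0.0]
contact_force: [0.3, 0.3, 0.6]
gripper_width: 0.0116
finger_force: 88.0
[[0.481, -0.0118], [0.4823, 0.0502], [0.4717, 0.022], [0.5149, -0.0245], [0.5475, -0.0096]]
ring centre [0.51336905 0.01817066] [ 0.0011  0.0017 -0.0012 -0.0003  0.001 ]
{'wrist': {'at': [324.3, 214.3], 'p': 0.91}, 'side': {'at': [362.0, 265.8], 'p': 0.65}} (array([0.51755954, 0.01889513, 0.12687371]), np.float64(0.11468845979521802))
(array([0.5165, 0.0172, 0.0581]), np.float64(0.845), ['wrist', 'side']) [0.51768331 0.01755851 0.30228109]
```

View pics/wrist4.png

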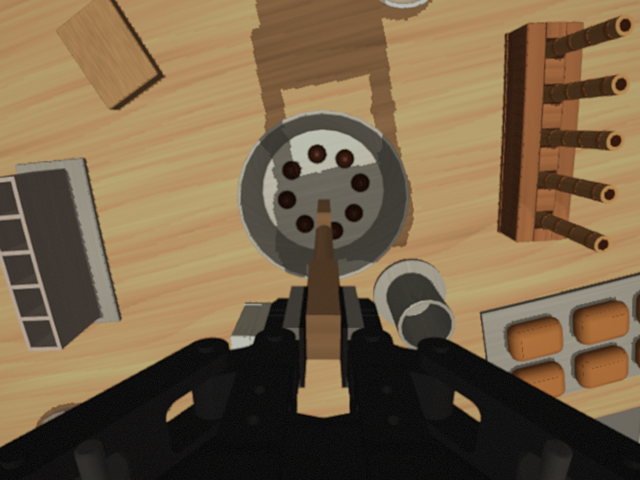

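```bash
python3 -m crank '{"angular":[[0,0,0],[0,0,0],[0,0,0],[0,0,0],[0,0,0],[0,0,0],[0,0,0],[0,0,0],[0,0,0],[0,0,0],[0,0,0],[0,0,0]],"dp":[[1,0,20],[1,0,40],[1,0,60],[1,0,80],[1,0,95],[1,0,105],[1,0,110],[1,0,114],[1,0,117],[1,0,119],[1,0,121],[1,0,121]],"hand":[0,0,0,0,0,0,0,0,0,0,0,0]}'
python3 - <<'E'
from h import *
T={c:cam(c) for c in("wrist","side")}
for c in T: viewer.snapshot(c)
for n,g in {"stand":(.507,.262,-.17),"caddy":(.474,-.295,-.1)}.items(): print(n,fit(n,{"wrist":T["wrist"]},g))
print(bot.sense()["contact_force"],tool()[0])
p={c:viewer.place_of("spatula_tip",c)[:1] for c in T}; print(p)
E
```

```text
time_s: 11.57
tool_pos: [0.5164, 0.0182, 0.1816]
tool_rot: [0.0, 0.122, 0.993, -0.0]
contact_force: [-0.4, -0.4, -0.4]
gripper_width: 0.0124
finger_force: 88.0
stand (array([ 0.5097,  0.2659, -0.1797]), np.float64(0.926), ['wrist'])
caddy (array([ 0.5046, -0.3132, -0.176 ]), np.float64(0.965), ['wrist'])
[-0.62546584 -0.29198948  0.08185742] [0.51645866 0.01818905 0.181754  ]
{'wrist': [{'at': [323.2, 212.5], 'p': 0.71}], 'side': [{'at': [359.0, 311.8], 'p': 0.68}]}
```

```bash
python3 -m crank '{"angular":[[0,0,0],[0,0,0],[0,0,0],[0,0,0],[0,0,0],[0,0,0],[0,0,0],[0,0,0]],"dp":[[6,0,0],[12,0,0],[18,0,0.5],[24,0,1],[30,0,1.5],[36,0,1.5],[40,0,1.5],[40,0,1.5]],"hand":[0,0,0,0,0,0,0,0]}'
python3 -m crank '{"angular":[[0,0,0],[0,0,0],[0,0,0],[0,0,0],[0,0,0],[0,0,0],[0,0,0],[0,0,0],[0,0,0],[0,0,0],[0,0,0],[0,0,0]],"dp":[[-1.4,10.4,0],[-5.4,20,0],[-11.7,28.3,0],[-20,34.6,0],[-29.6,38.6,0],[-40,40,0],[-50.4,38.6,0],[-60,34.6,0],[-68.3,28.3,0],[-74.6,20,0],[-78.6,10.4,0],[-80,0,0]],"hand":[0,0,0,0,0,0,0,0,0,0,0,0]}'
python3 -m crank '{"angular":[[0,0,0],[0,0,0],[0,0,0],[0,0,0],[0,0,0],[0,0,0],[0,0,0],[0,0,0],[0,0,0],[0,0,0],[0,0,0],[0,0,0]],"dp":[[1.4,-10.4,0],[5.4,-20,0],[11.7,-28.3,0],[20,-34.6,0],[29.6,-38.6,0],[40,-40,0],[50.4,-38.6,0],[60,-34.6,0],[68.3,-28.3,0],[74.6,-20,0],[78.6,-10.4,0],[80,0,0]],"hand":[0,0,0,0,0,0,0,0,0,0,0,0]}'
python3 - <<'E'
from h import *
T={c:cam(c) for c in("wrist","side")}
for c in T: cv2.imwrite(f"pics/{c}5.png",viewer.snapshot(c)[:,:,::-1])
p={c:viewer.place_of("spatula_tip",c)[:1] for c in T}; print(p)
a,M=tool();print(a,proj(T["wrist"],a-[0,0,.173]),proj(T["side"],a-[0,0,.173]))
E
```

```text
time_s: 12.53
tool_pos: [0.4773, 0.0281, 0.1803]
tool_rot: [0.001, 0.122, 0.993, 0.0]
contact_force: [3.0, 0.2, -0.4]
gripper_width: 0.0119
finger_force: 87.9
time_s: 13.53
tool_pos: [0.5554, 0.007, 0.1799]
tool_rot: [0.0, 0.122, 0.992, -0.0]
contact_force: [-0.7, 0.4, -0.4]
gripper_width: 0.0121
finger_force: 88.0
time_s: 14.53
tool_pos: [0.4775, 0.0292, 0.1802]
tool_rot: [0.0, 0.122, 0.993, -0.0]
contact_force: [3.1, -0.7, 0.1]
gripper_width: 0.0119
finger_force: 88.1
{'wrist': [{'at': [325.0, 218.2], 'p': 0.85}], 'side': [{'at': [371.8, 319.3], 'p': 0.7}]}
[0.47802139 0.0283531  0.17998371] [322.82105874 215.13851645] [374.01413543 319.55131352]
```

View pics/wrist5.png

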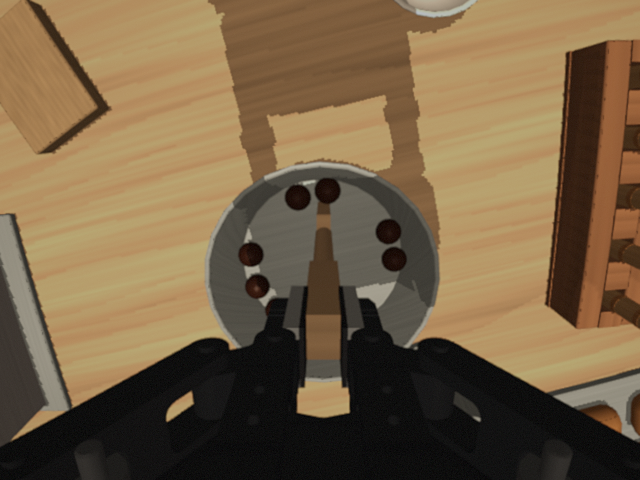

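```bash
python3 -m crank '{"angular":[[0,0,0],[0,0,0],[0,0,0],[0,0,0],[0,0,0],[0,0,0],[0,0,0],[0,0,0],[0,0,0],[0,0,0],[0,0,0],[0,0,0]],"dp":[[-1.4,10.4,0],[-5.4,20,0],[-11.7,28.3,0],[-20,34.6,0],[-29.6,38.6,0],[-40,40,0],[-50.4,38.6,0],[-60,34.6,0],[-68.3,28.3,0],[-74.6,20,0],[-78.6,10.4,0],[-80,0,0]],"hand":[0,0,0,0,0,0,0,0,0,0,0,0]}' | grep -E "pos|contact"
python3 -m crank '{"angular":[[0,0,0],[0,0,0],[0,0,0],[0,0,0],[0,0,0],[0,0,0],[0,0,0],[0,0,0],[0,0,0],[0,0,0],[0,0,0],[0,0,0]],"dp":[[1.4,-10.4,0],[5.4,-20,0],[11.7,-28.3,0],[20,-34.6,0],[29.6,-38.6,0],[40,-40,0],[50.4,-38.6,0],[60,-34.6,0],[68.3,-28.3,0],[74.6,-20,0],[78.6,-10.4,0],[80,0,0]],"hand":[0,0,0,0,0,0,0,0,0,0,0,0]}' | grep -E "pos|contact"
python3 -m crank '{"angular":[[0,0,0],[0,0,0],[0,0,0],[0,0,0],[0,0,0],[0,0,0],[0,0,0],[0,0,0],[0,0,0],[0,0,0],[0,0,0],[0,0,0]],"dp":[[-1.4,10.4,0],[-5.4,20,0],[-11.7,28.3,0],[-20,34.6,0],[-29.6,38.6,0],[-40,40,0],[-50.4,38.6,0],[-60,34.6,0],[-68.3,28.3,0],[-74.6,20,0],[-78.6,10.4,0],[-80,0,0]],"hand":[0,0,0,0,0,0,0,0,0,0,0,0]}' | grep -E "pos|contact"
python3 -m crank '{"angular":[[0,0,0],[0,0,0],[0,0,0],[0,0,0],[0,0,0],[0,0,0],[0,0,0],[0,0,0],[0,0,0],[0,0,0],[0,0,0],[0,0,0]],"dp":[[1.4,-10.4,0],[5.4,-20,0],[11.7,-28.3,0],[20,-34.6,0],[29.6,-38.6,0],[40,-40,0],[50.4,-38.6,0],[60,-34.6,0],[68.3,-28.3,0],[74.6,-20,0],[78.6,-10.4,0],[80,0,0]],"hand":[0,0,0,0,0,0,0,0,0,0,0,0]}' | grep -E "pos|contact"
python3 -m crank '{"angular":[[0,0,0],[0,0,0],[0,0,0],[0,0,0],[0,0,0],[0,0,0],[0,0,0],[0,0,0],[0,0,0],[0,0,0],[0,0,0],[0,0,0]],"dp":[[-1.4,10.4,0],[-5.4,20,0],[-11.7,28.3,0],[-20,34.6,0],[-29.6,38.6,0],[-40,40,0],[-50.4,38.6,0],[-60,34.6,0],[-68.3,28.3,0],[-74.6,20,0],[-78.6,10.4,0],[-80,0,0]],"hand":[0,0,0,0,0,0,0,0,0,0,0,0]}' | grep -E "pos|contact"
python3 -m crank '{"angular":[[0,0,0],[0,0,0],[0,0,0],[0,0,0],[0,0,0],[0,0,0],[0,0,0],[0,0,0],[0,0,0],[0,0,0],[0,0,0],[0,0,0]],"dp":[[1.4,-10.4,0],[5.4,-20,0],[11.7,-28.3,0],[20,-34.6,0],[29.6,-38.6,0],[40,-40,0],[50.4,-38.6,0],[60,-34.6,0],[68.3,-28.3,0],[74.6,-20,0],[78.6,-10.4,0],[80,0,0]],"hand":[0,0,0,0,0,0,0,0,0,0,0,0]}' | grep -E "pos|contact"
python3 - <<'E'
from h import *
T={c:cam(c) for c in("wrist","side")}
for c in T: cv2.imwrite(f"pics/{c}6.png",viewer.snapshot(c)[:,:,::-1])
p={c:viewer.place_of("spatula_tip",c)[:1] for c in T}; print(p)
a,M=tool();print(a,proj(T["wrist"],a-[0,0,.173]),proj(T["side"],a-[0,0,.173]),tri([(T[c],p[c][0]["at"]) for c in T]))
E
```

```text
tool_pos: [0.5543, 0.0072, 0.1796]
contact_force: [-3.8, 0.4, 0.4]
tool_pos: [0.478, 0.0292, 0.1804]
contact_force: [2.1, 0.0, -0.8]
tool_pos: [0.555, 0.0073, 0.1798]
contact_force: [-3.5, 3.0, -0.0]
tool_pos: [0.4775, 0.0292, 0.1802]
contact_force: [3.1, -1.1, -0.4]
tool_pos: [0.5553, 0.007, 0.1799]
contact_force: [-0.3, 0.2, -0.7]
tool_pos: [0.4772, 0.0293, 0.1801]
contact_force: [1.0, -0.1, -0.1]
{'wrist': [{'at': [322.3, 214.2], 'p': 0.75}], 'side': [{'at': [374.1, 321.6], 'p': 0.83}]}
[0.47791398 0.0283845  0.1799329 ] [322.81771849 215.42531792] [374.05341398 319.59214311] (array([0.47789049, 0.02789932, 0.00132086]), np.float64(0.12178661988963313))
```

```bash
python3 -m crank '{"angular":[[0,0,0],[0,0,0],[0,0,0],[0,0,0],[0,0,0],[0,0,0],[0,0,0],[0,0,0],[0,0,0],[0,0,0],[0,0,0],[0,0,0]],"dp":[[-1.4,10.4,0],[-5.4,20,0],[-11.7,28.3,0],[-20,34.6,0],[-29.6,38.6,0],[-40,40,0],[-50.4,38.6,0],[-60,34.6,0],[-68.3,28.3,0],[-74.6,20,0],[-78.6,10.4,0],[-80,0,0]],"hand":[0,0,0,0,0,0,0,0,0,0,0,0]}' | grep -E "pos|contact"
python3 -m crank '{"angular":[[0,0,0],[0,0,0],[0,0,0],[0,0,0],[0,0,0],[0,0,0],[0,0,0],[0,0,0],[0,0,0],[0,0,0],[0,0,0],[0,0,0]],"dp":[[1.4,-10.4,0],[5.4,-20,0],[11.7,-28.3,0],[20,-34.6,0],[29.6,-38.6,0],[40,-40,0],[50.4,-38.6,0],[60,-34.6,0],[68.3,-28.3,0],[74.6,-20,0],[78.6,-10.4,0],[80,0,0]],"hand":[0,0,0,0,0,0,0,0,0,0,0,0]}' | grep -E "pos|contact"
python3 -m crank '{"angular":[[0,0,0],[0,0,0],[0,0,0],[0,0,0],[0,0,0],[0,0,0],[0,0,0],[0,0,0],[0,0,0],[0,0,0],[0,0,0],[0,0,0]],"dp":[[-1.4,10.4,0],[-5.4,20,0],[-11.7,28.3,0],[-20,34.6,0],[-29.6,38.6,0],[-40,40,0],[-50.4,38.6,0],[-60,34.6,0],[-68.3,28.3,0],[-74.6,20,0],[-78.6,10.4,0],[-80,0,0]],"hand":[0,0,0,0,0,0,0,0,0,0,0,0]}' | grep -E "pos|contact"
python3 -m crank '{"angular":[[0,0,0],[0,0,0],[0,0,0],[0,0,0],[0,0,0],[0,0,0],[0,0,0],[0,0,0],[0,0,0],[0,0,0],[0,0,0],[0,0,0]],"dp":[[1.4,-10.4,0],[5.4,-20,0],[11.7,-28.3,0],[20,-34.6,0],[29.6,-38.6,0],[40,-40,0],[50.4,-38.6,0],[60,-34.6,0],[68.3,-28.3,0],[74.6,-20,0],[78.6,-10.4,0],[80,0,0]],"hand":[0,0,0,0,0,0,0,0,0,0,0,0]}' | grep -E "pos|contact"
python3 -m crank '{"angular":[[0,0,0],[0,0,0],[0,0,0],[0,0,0],[0,0,0],[0,0,0],[0,0,0],[0,0,0],[0,0,0],[0,0,0],[0,0,0],[0,0,0]],"dp":[[-1.4,10.4,0],[-5.4,20,0],[-11.7,28.3,0],[-20,34.6,0],[-29.6,38.6,0],[-40,40,0],[-40,36,0],[-40,28,0],[-40,18,0],[-40,8,0],[-40,0,0],[-40,0,0]],"hand":[0,0,0,0,0,0,0,0,0,0,0,0]}' | grep -E "pos|contact"
python3 -m crank '{"angular":[[0,0,0],[0,0,0],[0,0,0],[0,0,0],[0,0,0],[0,0,0],[0,0,0],[0,0,0]],"dp":[[0,0,-8],[0,0,-20],[0,0,-40],[0,0,-65],[0,0,-90],[0,0,-115],[0,0,-130],[0,0,-130]],"hand":[0,0,0,0,0,0,0,0]}'
python3 - <<'E'
from h import *
T={c:cam(c) for c in("wrist","side")}
for c in T: cv2.imwrite(f"pics/{c}7.png",viewer.snapshot(c)[:,:,::-1])
p={c:viewer.place_of("spatula_tip",c)[:1] for c in T}; print(p)
a,M=tool();print(a,proj(T["wrist"],a-[0,0,.173]),proj(T["side"],a-[0,0,.173]),tri([(T[c],p[c][0]["at"]) for c in T]))
print(fit("can",T,(.667,.097,0.)),fit("can",{"wrist":T["wrist"]},(.667,.097,0.)))
for n,g in {"stand":(.5097,.2659,-.17),"caddy":(.474,-.295,-.1)}.items(): print(n,fit(n,{"wrist":T["wrist"]},g))
print([(np.round(d["at"]),round(d["p"],2)) for d in viewer.place_of("ball1","wrist")])
E
```

```text
tool_pos: [0.5553, 0.007, 0.1799]
contact_force: [-0.6, -0.1, -0.9]
tool_pos: [0.4773, 0.0293, 0.1801]
contact_force: [0.2, 0.4, -0.3]
tool_pos: [0.5553, 0.007, 0.1799]
contact_force: [-0.1, 0.2, 1.4]
tool_pos: [0.4779, 0.0292, 0.1803]
contact_force: [3.0, -0.2, -0.6]
tool_pos: [0.5156, 0.0163, 0.1801]
contact_force: [-0.1, 0.9, -0.2]
time_s: 26.6
tool_pos: [0.5177, 0.0184, 0.3139]
tool_rot: [0.003, 0.122, 0.993, 0.0]
contact_force: [1.4, -0.2, -0.9]
gripper_width: 0.0113
finger_force: 88.3
{'wrist': [{'at': [323.9, 212.9], 'p': 0.57}], 'side': [{'at': [361.9, 261.6], 'p': 0.57}]}
[0.51574329 0.01837532 0.30920388] [322.79267129 210.02989606] [363.03223768 262.07529587] (array([0.51829568, 0.01872134, 0.13684328]), np.float64(0.0445970874883983))
(array([0.6692, 0.0928, 0.0904]), np.float64(0.849), ['wrist', 'side']) (array([0.6682, 0.0927, 0.1227]), np.float64(0.939), ['wrist'])
stand (array([ 0.5109,  0.2642, -0.1751]), np.float64(0.787), ['wrist'])
caddy (array([ 0.5043, -0.3125, -0.177 ]), np.float64(0.975), ['wrist'])
[(array([368., 161.]), 0.86), (array([328., 134.]), 0.78), (array([361., 229.]), 0.75), (array([273., 194.]), 0.74), (array([372., 208.]), 0.64), (array([276., 211.]), 0.58), (array([371., 184.]), 0.5)]
```

View pics/wrist7.png

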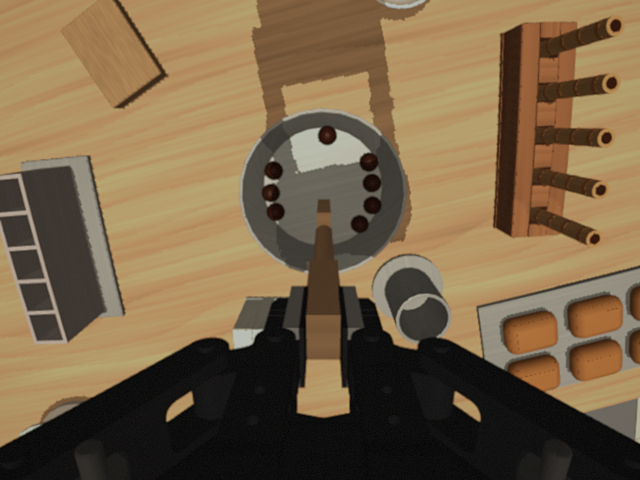

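```bash
python3 -m crank '{"angular":[[0,0,0],[0,0,0],[0,0,0],[0,0,0],[0,0,0],[0,0,0],[0,0,0],[0,0,0],[0,0,0]],"dp":[[-18,16,0],[-37,31,0],[-55,47,0],[-74,63,0],[-91,79,0],[-110,94,0],[-128,110,0],[-128,110,0],[-128,110,0]],"hand":[0,0,0,0,0,0,0,0,0]}'
python3 - <<'E'
from h import *
T={c:cam(c) for c in("wrist","side")}
for c in T: cv2.imwrite(f"pics/{c}8.png",viewer.snapshot(c)[:,:,::-1])
p={c:viewer.place_of("spatula_tip",c)[:1] for c in T}; print(p)
a,M=tool();print(a,tri([(T[c],p[c][0]["at"]) for c in T]))
for c in T: print(fit("can",{c:T[c]},(.667,.095,0.)))
E
```

```text
time_s: 27.85
tool_pos: [0.6676, 0.0943, 0.3089]
tool_rot: [-0.001, 0.122, 0.993, -0.0]
contact_force: [0.1, 0.0, -1.1]
gripper_width: 0.012
finger_force: 88.3
{'wrist': [{'at': [323.5, 213.8], 'p': 0.83}], 'side': [{'at': [284.1, 264.3], 'p': 0.56}]}
[0.66653743 0.09349442 0.3101292 ] (array([0.66749378, 0.09362194, 0.12861545]), np.float64(2.4603785354417482))
(array([0.6683, 0.093 , 0.0935]), np.float64(0.847), ['wrist'])
(array([0.6693, 0.0921, 0.0996]), np.float64(0.796), ['side'])
```

View pics/wrist8.png

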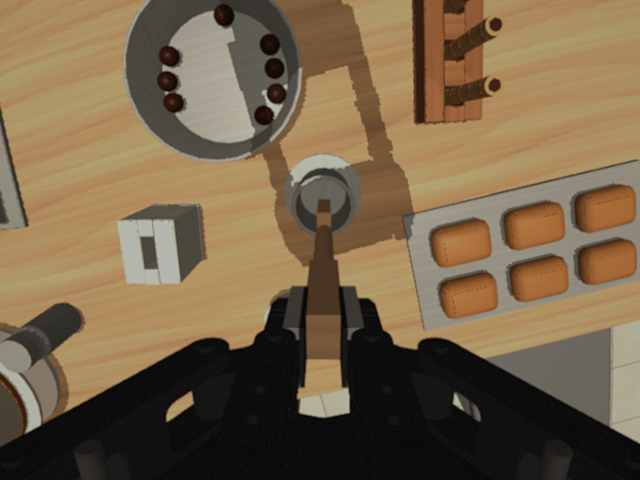

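```bash
python3 -m crank '{"angular":[[0,0,0],[0,0,0],[0,0,0],[0,0,0],[0,0,0],[0,0,0],[0,0,0],[0,0,0],[0,0,0],[0,0,0]],"dp":[[-1,0,20],[-1,0,40],[-1,0,60],[-1,0,80],[-1,0,100],[-1,0,112],[-1,0,118],[-1,0,122],[-1,0,124],[-1,0,124]],"hand":[0,0,0,0,0,0,0,0,0,0]}'
python3 -m crank '{"angular":[[0,0,0],[0,0,0],[0,0,0],[0,0,0],[0,0,0],[0,0,0],[0,0,0],[0,0,0],[0,0,0],[0,0,0],[0,0,0],[0,0,0]],"dp":[[0,0,0],[0,0,0],[0,0,0],[0,0,0],[0,0,0],[0,0,0],[0,0,-10],[0,0,-30],[0,0,-60],[0,0,-95],[0,0,-130],[0,0,-130]],"hand":[0.15,0.3,0.5,0.6,0.6,0.6,0.6,0.6,0.6,0.6,0.6,0.6]}'
python3 - <<'E'
from h import *
T={c:cam(c) for c in("wrist","side")}
for c in T: cv2.imwrite(f"pics/{c}9.png",viewer.snapshot(c)[:,:,::-1])
print(fit("stand",{"wrist":T["wrist"]},(.5097,.2659,-.17)))
for n in("spatula_tip","spatula_grip"):
  p={c:viewer.place_of(n,c)[:1] for c in T}; print(n,tri([(T[c],p[c][0]["at"]) for c in T if p[c]]))
print(to_tool([.51,.2,.34]))
E
```

```text
time_s: 28.98
tool_pos: [0.6684, 0.0936, 0.1865]
tool_rot: [0.0, 0.122, 0.993, 0.0]
contact_force: [-0.1, -0.4, 0.6]
gripper_width: 0.0121
finger_force: 88.3
time_s: 29.98
tool_pos: [0.6705, 0.0938, 0.3245]
tool_rot: [0.005, 0.122, 0.993, 0.001]
contact_force: [1.6, 0.6, 1.5]
gripper_width: 0.0513
finger_force: 0.0
(array([ 0.5095,  0.2648, -0.1884]), np.float64(0.768), ['wrist'])
spatula_tip (array([0.71261362, 0.15280147, 0.10861225]), np.float64(5.281191874928481e-07))
spatula_grip (array([0.483598  , 0.08714657, 0.05729344]), np.float64(3.2042584052760503e-07))
[178.8  65.  -24.9]
```

View pics/wrist9.png

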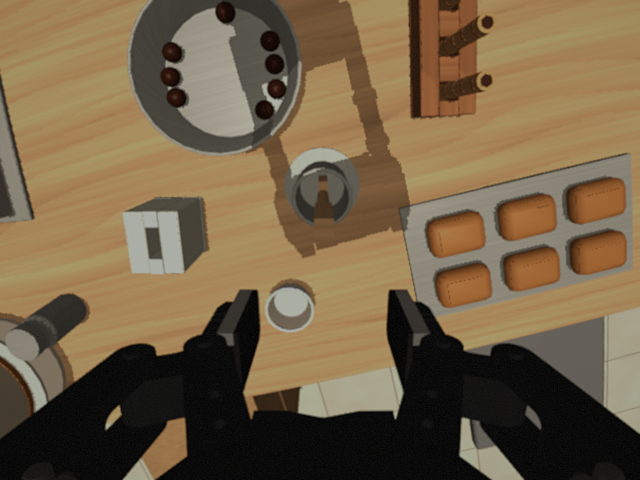

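```bash
python3 -c "
from h import *
print(to_tool([.49,.262,.33]),tool())"
```

```text
[213.2 120.3 -14.9] (array([0.66763092, 0.09359126, 0.31477534]), array([[-9.70172011e-01,  2.42407802e-01, -2.17384408e-03],
       [ 2.42408604e-01,  9.70174240e-01, -1.09418290e-04],
       [ 2.08248368e-03, -6.33113072e-04, -9.99997631e-01]]))
```

```bash
python3 -m crank '{"angular":[[0,0,0],[0,0,-0.065],[0,0,-0.065],[0,0,-0.065],[0,0,-0.065],[0,0,-0.065],[0,0,-0.065],[0,0,-0.065],[0,0,-0.065],[0,0,-0.065]],"dp":[[0,0,-14],[30,17,-15],[60,34,-15],[90,51,-15],[120,68,-15],[150,85,-15],[182,102,-15],[213,120,-15],[213,120,-15],[213,120,-15]],"hand":[0.6,0.6,0.6,0.6,0.6,0.6,0.6,0.6,0.6,0.6]}'
python3 - <<'E'
from h import *
T={c:cam(c) for c in("wrist","side")}
for c in T: cv2.imwrite(f"pics/{c}10.png",viewer.snapshot(c)[:,:,::-1])
p=fit("stand",{"wrist":T["wrist"]},(.5097,.2649,-.178)); print(p,tool())
x,y,w=p[0]
for k in range(-2,3): print(k,[proj(T["wrist"],[x+k*.044*np.cos(w),y+k*.044*np.sin(w),z]).round() for z in(.05,.076,.146)])
for c in T: print(c,[(np.round(d["at"]).tolist(),round(d["p"],2)) for d in viewer.place_of("wafer1_mid",c)])
for d in viewer.place_of("wafer1_mid","wrist"): print(atz(T["wrist"],d["at"],.076).round(4))
E
```

```text
time_s: 31.17
tool_pos: [0.4892, 0.2627, 0.3307]
tool_rot: [-0.0, 0.088, 0.996, -0.0]
contact_force: [0.4, 0.1, -0.3]
gripper_width: 0.0513
finger_force: 0.0
(array([ 0.5112,  0.2633, -0.1769]), np.float64(0.714), ['wrist']) (array([0.49107939, 0.2611752 , 0.33058777]), array([[-9.83776707e-01,  1.79396780e-01, -4.31986344e-04],
       [ 1.79396953e-01,  9.83776688e-01, -4.02570460e-04],
       [ 3.52758250e-04, -4.73536475e-04, -9.99999826e-01]]))
-2 [array([328., 134.]), array([328., 134.]), array([329., 135.])]
-1 [array([328., 174.]), array([328., 177.]), array([329., 187.])]
0 [array([327., 213.]), array([328., 218.]), array([329., 235.])]
1 [array([327., 250.]), array([328., 257.]), array([328., 281.])]
2 [array([327., 285.]), array([327., 293.]), array([328., 323.])]
wrist [([326.0, 293.0], 0.82)]
side [([274.0, 335.0], 0.97)]
[0.5969 0.246  0.076 ]
```

View pics/wrist10.png

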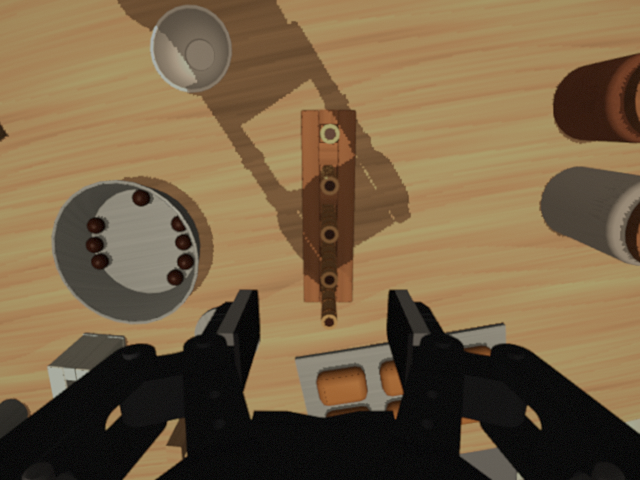

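```bash
python3 -m crank '{"angular":[[0,0,0],[0,0,0],[0,0,0],[0,0,0],[0,0,0],[0,0,0],[0,0,0],[0,0,0],[0,0,0],[0,0,0],[0,0,0],[0,0,0]],"dp":[[-36,6,0],[-72,6,0],[-106,6,5],[-106,6,35],[-106,6,70],[-106,6,105],[-106,6,140],[-106,6,175],[-106,6,200],[-106,6,210],[-106,6,210],[-106,6,210]],"hand":[0.6,0.6,0.6,0.6,0.6,0.6,0.6,0.6,0.6,0.6,0.6,0.6]}' 40
python3 -m crank '{"angular":[[0,0,0],[0,0,0],[0,0,0],[0,0,0],[0,0,0],[0,0,0],[0,0,0],[0,0,0],[0,0,0],[0,0,0],[0,0,0],[0,0,0]],"dp":[[0,0,0],[0,0,0],[0,0,0],[0,0,0],[0,0,0],[0,0,-10],[0,0,-30],[0,0,-60],[0,0,-90],[0,0,-120],[0,0,-150],[0,0,-160]],"hand":[0,0,0,0,0,0,0,0,0,0,0,0]}'
python3 -c "
from h import *
print(to_tool([.44,-.26,.28]))"
```

```text
time_s: 32.47
tool_pos: [0.5966, 0.2484, 0.1217]
tool_rot: [0.0, 0.09, 0.996, 0.0]
contact_force: [1.0, 0.4, 0.2]
gripper_width: 0.0512
finger_force: 0.0
time_s: 33.47
tool_pos: [0.5972, 0.2491, 0.287]
tool_rot: [0.003, 0.09, 0.996, 0.001]
contact_force: [-0.0, 0.0, -0.2]
gripper_width: 0.0142
finger_force: 39.0
[  63.7 -529.     4.9]
```

```bash
python3 -m crank '{"angular":[[0,0,0],[0,0,0],[0,0,0],[0,0,0],[0,0,0],[0,0,0],[0,0,0],[0,0,0],[0,0,0],[0,0,0],[0,0,0],[0,0,0]],"dp":[[4,-35,0],[8,-70,0],[12,-105,0],[17,-140,0],[21,-175,0],[25,-210,0],[29,-245,0],[34,-280,0],[38,-315,0],[42,-350,0],[46,-385,0],[50,-420,0]],"hand":[0,0,0,0,0,0,0,0,0,0,0,0]}'
python3 -m crank '{"angular":[[0,0,0],[0,0,0],[0,0,0],[0,0,0],[0,0,0],[0,0,0]],"dp":[[5,-35,0],[10,-70,0],[14,-100,0],[14,-109,0],[14,-109,0],[14,-109,0]],"hand":[0,0,0,0,0,0]}'
python3 - <<'E'
from h import *
T={c:cam(c) for c in("wrist","top")}
for c in T: cv2.imwrite(f"pics/{c}11.png",viewer.snapshot(c)[:,:,::-1])
for c in T: print(c,fit("caddy",{c:T[c]},(.49,-.3,-.17)))
print([d for d in viewer.place_of("caddy","wrist")][:2])
p=fit("caddy",{"wrist":T["wrist"]},(.49,-.3,-.17)); x,y,w=p[0]
for k in range(-2,3): print(k,proj(T["wrist"],[x+k*.038*np.cos(w),y+k*.038*np.sin(w),.09]).round(),to_tool([x+k*.038*np.cos(w),y+k*.038*np.sin(w),.124]))
print(tool())
E
```

```text
time_s: 34.47
tool_pos: [0.4707, -0.1571, 0.2817]
tool_rot: [0.0, 0.09, 0.996, -0.0]
contact_force: [0.9, -0.6, -0.6]
gripper_width: 0.0141
finger_force: 39.1
time_s: 34.97
tool_pos: [0.4383, -0.2603, 0.2813]
tool_rot: [0.0, 0.09, 0.996, 0.0]
contact_force: [0.5, -0.6, -0.7]
gripper_width: 0.0143
finger_force: 39.1
wrist (array([ 0.5048, -0.3092, -0.1686]), np.float64(0.583), ['wrist'])
top (array([ 0.5057, -0.3093, -0.1758]), np.float64(0.693), ['top'])
[{'at': [289.5, 257.3], 'p': 0.92}]
-2 [283. 208.] [  2.1 -37.9 157.1]
-1 [284. 248.] [-35.9 -37.5 157.1]
0 [286. 286.] [-73.9 -37.1 157.1]
1 [287. 322.] [-111.9  -36.7  157.1]
2 [289. 355.] [-149.9  -36.4  157.1]
(array([ 0.43863648, -0.25955049,  0.28105683]), array([[-9.84113262e-01,  1.77541789e-01, -1.08808159e-05],
       [ 1.77541788e-01,  9.84113260e-01,  7.51217203e-05],
       [ 2.40451998e-05,  7.19964817e-05, -9.99999997e-01]]))
```

View pics/wrist11.png

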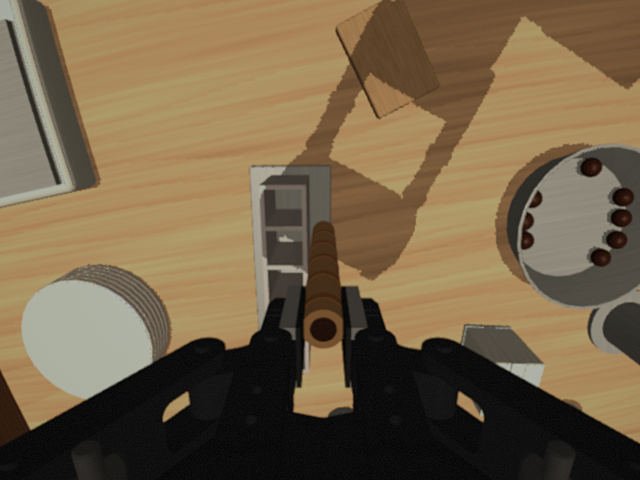

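```bash
python3 -m crank '{"angular":[[0,0,0],[0,0,0],[0,0,0],[0,0,0],[0,0,0],[0,0,0],[0,0,0],[0,0,0],[0,0,0],[0,0,0],[0,0,0],[0,0,0]],"dp":[[-35,-9,0],[-70,-18,0],[-105,-27,0],[-140,-36,0],[-150,-36.5,0],[-150,-36.5,0],[-150,-36.5,35],[-150,-36.5,75],[-150,-36.5,115],[-150,-36.5,145],[-150,-36.5,156],[-150,-36.5,156]],"hand":[0,0,0,0,0,0,0,0,0,0,0,0]}'
python3 -m crank '{"angular":[[0,0,0],[0,0,0],[0,0,0],[0,0,0],[0,0,0],[0,0,0],[0,0,0],[0,0,0],[0,0,0],[0,0,0],[0,0,0],[0,0,0]],"dp":[[0,0,0],[0,0,0],[0,0,0],[0,0,0],[0,0,-10],[0,0,-30],[0,0,-60],[0,0,-90],[0,0,-120],[0,0,-150],[0,0,-150],[0,0,-150]],"hand":[0.1,0.3,0.5,0.5,0.5,0.5,0.5,0.5,0.5,0.5,0.5,0.5]}'
python3 - <<'E'
from h import *
T={c:cam(c) for c in("wrist","top")}
for c in T: cv2.imwrite(f"pics/{c}12.png",viewer.snapshot(c)[:,:,::-1])
for c in T: print(c,[(np.round(d["at"]).tolist(),round(d["p"],2)) for d in viewer.place_of("wafer1_mid",c)],proj(T[c],[.505+.0748,-.309-.0128,.078]))
print(tool()[0],to_tool([.5533,.256,.27]))
E
```

```text
time_s: 36.27
tool_pos: [0.5788, -0.3224, 0.124]
tool_rot: [-0.001, 0.09, 0.996, 0.0]
contact_force: [-0.3, -0.6, 0.9]
gripper_width: 0.0145
finger_force: 43.0
time_s: 37.27
tool_pos: [0.58, -0.3235, 0.2778]
tool_rot: [0.002, 0.09, 0.996, -0.001]
contact_force: [-0.3, -0.8, -1.0]
gripper_width: 0.0427
finger_force: 0.0
wrist [([326.0, 208.0], 0.68), ([372.0, 317.0], 0.33)] [325.75652305 206.89462062]
top [([448.0, 233.0], 0.67)] [449.58066638 233.89301781]
[ 0.57887978 -0.32278799  0.27394036] [128.7 564.9   4.6]
```

```bash
python3 -m crank '{"angular":[[0,0,0],[0,0,0],[0,0,0],[0,0,0],[0,0,0],[0,0,0],[0,0,0],[0,0,0],[0,0,0],[0,0,0],[0,0,0],[0,0,0]],"dp":[[8,37,0],[17,74,0],[25,111,0],[34,148,0],[42,185,0],[51,222,0],[59,259,0],[67,296,0],[76,333,0],[84,370,0],[93,407,0],[101,444,0]],"hand":[0.6,0.6,0.6,0.6,0.6,0.6,0.6,0.6,0.6,0.6,0.6,0.6]}'
python3 -m crank '{"angular":[[0,0,0],[0,0,0],[0,0,0],[0,0,0],[0,0,0],[0,0,0]],"dp":[[8,37,0],[16,74,0],[24,105,0],[28,121,0],[28,121,0],[28,121,0]],"hand":[0.6,0.6,0.6,0.6,0.6,0.6]}'
python3 - <<'E'
from h import *
print(tool()[0]); x,y,w=.5102,.2638,-.177
for k in(1,0,-1,-2): print(k,to_tool([x+k*.044*np.cos(w),y+k*.044*np.sin(w),.1205]))
E
```

```text
time_s: 38.47
tool_pos: [0.5585, 0.1336, 0.2741]
tool_rot: [-0.001, 0.09, 0.996, -0.0]
contact_force: [1.3, -0.3, 0.3]
gripper_width: 0.0508
finger_force: 0.0
time_s: 38.97
tool_pos: [0.5529, 0.2564, 0.274]
tool_rot: [-0.001, 0.089, 0.996, -0.0]
contact_force: [-0.2, -0.2, -0.5]
gripper_width: 0.0515
finger_force: 0.0
[0.5529056  0.25643962 0.27395483]
1 [-9.000e-01 -1.000e-01  1.535e+02]
0 [ 43.1  -0.2 153.5]
-1 [ 87.1  -0.2 153.6]
-2 [131.1  -0.2 153.7]
```

Grip wafer k=1, lift, carry back to above caddy cell k=1.

```bash
python3 -m crank '{"angular":[[0,0,0],[0,0,0],[0,0,0],[0,0,0],[0,0,0],[0,0,0],[0,0,0],[0,0,0],[0,0,0],[0,0,0],[0,0,0],[0,0,0]],"dp":[[-1,0,35],[-1,0,75],[-1,0,110],[-1,0,140],[-1,0,153],[-1,0,153],[-1,0,153],[-1,0,153],[-1,0,153],[-1,0,153],[-1,0,153],[-1,0,153]],"hand":[0.6,0.6,0.6,0.6,0.6,0.6,0.6,0,0,0,0,0]}'
python3 -m crank '{"angular":[[0,0,0],[0,0,0],[0,0,0],[0,0,0],[0,0,0],[0,0,0],[0,0,0],[0,0,0]],"dp":[[0,0,-10],[0,0,-30],[0,0,-60],[0,0,-90],[0,0,-120],[0,0,-150],[0,0,-160],[0,0,-160]],"hand":[0,0,0,0,0,0,0,0]}'
python3 - <<'E'
from h import *
x,y,w=.505,-.309,-.172
viewer.snapshot("top"); print(fit("caddy",{"top":cam("top")},(x,y,w)))
for k in(1,0,-1,-2): print(k,to_tool([x+k*.038*np.cos(w),y+k*.038*np.sin(w),.125]))
E
```

```text
time_s: 39.97
tool_pos: [0.5554, 0.2559, 0.1234]
tool_rot: [0.001, 0.09, 0.996, 0.001]
contact_force: [0.4, -0.4, 7.2]
gripper_width: 0.0143
finger_force: 39.0
time_s: 40.63
tool_pos: [0.5557, 0.2561, 0.2861]
tool_rot: [0.003, 0.09, 0.996, 0.001]
contact_force: [-0.1, 0.0, -0.9]
gripper_width: 0.0143
finger_force: 39.0
(array([ 0.5039, -0.3098, -0.1789]), np.float64(0.935), ['top'])
1 [ -90.4 -564.1  157.1]
0 [ -52.4 -564.3  157.1]
-1 [ -14.4 -564.6  157.1]
-2 [  23.6 -564.9  157.1]
```

```bash
python3 -m crank '{"angular":[[0,0,0],[0,0,0],[0,0,0],[0,0,0],[0,0,0],[0,0,0],[0,0,0],[0,0,0],[0,0,0],[0,0,0],[0,0,0],[0,0,0]],"dp":[[0,-37,0],[0,-74,0],[0,-111,0],[0,-148,0],[-10,-185,0],[-20,-222,0],[-30,-259,0],[-40,-296,0],[-50,-333,0],[-60,-370,0],[-70,-407,0],[-80,-444,0]],"hand":[0,0,0,0,0,0,0,0,0,0,0,0]}'
python3 -m crank '{"angular":[[0,0,0],[0,0,0],[0,0,0],[0,0,0],[0,0,0],[0,0,0]],"dp":[[-4,-37,0],[-8,-74,0],[-10,-105,0],[-10,-120,0],[-10,-120,0],[-10,-120,0]],"hand":[0,0,0,0,0,0]}'
python3 - <<'E'
from h import *
T={c:cam(c) for c in("wrist","top")}
for c in T: viewer.snapshot(c)
print(fit("caddy",{"wrist":T["wrist"]},(.504,-.3095,-.176)))
x,y,w=.5045,-.3095,-.176
print(tool()[0],to_tool([x+.038*np.cos(w),y+.038*np.sin(w),.125]))
print([(np.round(d["at"]).tolist(),round(d["p"],2)) for d in viewer.place_of("wafer1_mid","top")])
E
```

```text
time_s: 41.73
tool_pos: [0.5529, -0.1971, 0.2805]
tool_rot: [-0.001, 0.09, 0.996, 0.0]
contact_force: [1.1, 0.8, 0.4]
gripper_width: 0.0142
finger_force: 39.1
time_s: 42.23
tool_pos: [0.5416, -0.3152, 0.2807]
tool_rot: [-0.001, 0.09, 0.996, 0.001]
contact_force: [-0.9, 0.2, -0.2]
gripper_width: 0.0143
finger_force: 39.1
(array([ 0.5032, -0.3092, -0.1765]), np.float64(0.894), ['wrist'])
[ 0.54228654 -0.31389465  0.28161914] [ -0.2  -2.4 156.6]
[([447.0, 233.0], 0.68)]
```

```bash
python3 -m crank '{"angular":[[0,0,0],[0,0,0],[0,0,0],[0,0,0],[0,0,0],[0,0,0],[0,0,0],[0,0,0],[0,0,0],[0,0,0]],"dp":[[1,-2,0],[1,-2,35],[1,-2,75],[1,-2,115],[1,-2,145],[1,-2,156],[1,-2,156],[1,-2,156],[1,-2,156],[1,-2,156]],"hand":[0,0,0,0,0,0,0,0.1,0.3,0.5]}'
python3 -m crank '{"angular":[[0,0,0],[0,0,0],[0,0,0],[0,0,0],[0,0,0],[0,0,0],[0,0,0],[0,0,0],[0,0,0]],"dp":[[0,0,0],[0,0,-10],[0,0,-30],[0,0,-60],[0,0,-90],[0,0,-120],[0,0,-150],[0,0,-155],[0,0,-155]],"hand":[0.5,0.5,0.5,0.5,0.5,0.5,0.5,0.5,0.5]}'
python3 - <<'E'
from h import *
print(tool()[0],to_tool([.5102,.2638,.27]))
T={c:cam(c) for c in("wrist","top")}
for c in T: viewer.snapshot(c)
for c in T: print(c,[(np.round(d["at"]).tolist(),round(d["p"],2)) for d in viewer.place_of("wafer1_mid",c)],proj(T[c],[.542,-.316,.078]))
E
```

```text
time_s: 43.27
tool_pos: [0.5415, -0.3174, 0.1273]
tool_rot: [0.001, 0.09, 0.996, -0.0]
contact_force: [0.4, 0.5, 0.2]
gripper_width: 0.0366
finger_force: 0.0
time_s: 44.02
tool_pos: [0.5417, -0.3177, 0.2844]
tool_rot: [0.002, 0.09, 0.996, -0.001]
contact_force: [0.7, -0.4, -0.1]
gripper_width: 0.0428
finger_force: 0.0
[ 0.54170272 -0.31770885  0.28440012] [135.  566.5  12.5]
wrist [([325.0, 248.0], 0.82), ([602.0, 348.0], 0.52)] [325.92393633 205.9042019 ]
top [([450.0, 229.0], 0.53), ([333.0, 286.0], 0.47)] [449.82665624 250.39378664]
```

```bash
python3 -m crank '{"angular":[[0,0,0],[0,0,0],[0,0,0],[0,0,0],[0,0,0],[0,0,0],[0,0,0],[0,0,0],[0,0,0],[0,0,0],[0,0,0],[0,0,0]],"dp":[[9,37,0],[18,74,0],[27,111,0],[36,148,0],[45,185,0],[54,222,0],[63,259,0],[72,296,0],[81,333,0],[90,370,0],[99,407,0],[108,444,0]],"hand":[0.6,0.6,0.6,0.6,0.6,0.6,0.6,0.6,0.6,0.6,0.6,0.6]}'
python3 -m crank '{"angular":[[0,0,0],[0,0,0],[0,0,0],[0,0,0],[0,0,0],[0,0,0],[0,0,0]],"dp":[[8,37,0],[16,74,0],[24,105,0],[27,122,0],[27,122,0],[27,122,0],[27,122,0]],"hand":[0.6,0.6,0.6,0.6,0.6,0.6,0.6]}'
python3 - <<'E'
from h import *
print(tool()[0]); x,y,w=.5102,.2638,-.177
for k in(0,-1,-2): print(k,to_tool([x+k*.044*np.cos(w),y+k*.044*np.sin(w),.1205]))
E
```

```text
time_s: 45.22
tool_pos: [0.513, 0.1408, 0.28]
tool_rot: [-0.001, 0.09, 0.996, -0.0]
contact_force: [1.1, 0.3, 0.5]
gripper_width: 0.0513
finger_force: 0.0
time_s: 45.8
tool_pos: [0.5089, 0.2633, 0.2801]
tool_rot: [-0.001, 0.09, 0.996, -0.0]
contact_force: [-0.4, 0.1, 0.0]
gripper_width: 0.0514
finger_force: 0.0
[0.50889093 0.26333475 0.2801457 ]
0 [ -1.4   0.9 159.6]
-1 [ 42.6   0.7 159.7]
-2 [ 86.6   0.6 159.8]
```

```bash
python3 -m crank '{"angular":[[0,0,0],[0,0,0],[0,0,0],[0,0,0],[0,0,0],[0,0,0],[0,0,0],[0,0,0],[0,0,0],[0,0,0],[0,0,0],[0,0,0]],"dp":[[-1.5,1,35],[-1.5,1,75],[-1.5,1,115],[-1.5,1,145],[-1.5,1,159],[-1.5,1,159],[-1.5,1,159],[-1.5,1,159],[-1.5,1,159],[-1.5,1,159],[-1.5,1,159],[-1.5,1,159]],"hand":[0.6,0.6,0.6,0.6,0.6,0.6,0.6,0,0,0,0,0]}'
python3 -m crank '{"angular":[[0,0,0],[0,0,0],[0,0,0],[0,0,0],[0,0,0],[0,0,0],[0,0,0],[0,0,0]],"dp":[[0,0,-10],[0,0,-30],[0,0,-60],[0,0,-90],[0,0,-120],[0,0,-150],[0,0,-160],[0,0,-160]],"hand":[0,0,0,0,0,0,0,0]}'
python3 - <<'E'
from h import *
x,y,w=.5040,-.3094,-.176
viewer.snapshot("top"); print(fit("caddy",{"top":cam("top")},(x,y,w)),fit("can",{"top":cam("top")},(.667,.094,0)))
for k in(0,-1,-2): print(k,to_tool([x+k*.038*np.cos(w),y+k*.038*np.sin(w),.125]))
E
```

```text
time_s: 46.8
tool_pos: [0.5118, 0.2649, 0.1234]
tool_rot: [0.001, 0.09, 0.996, 0.001]
contact_force: [0.3, -1.3, 8.7]
gripper_width: 0.0146
finger_force: 38.9
time_s: 47.47
tool_pos: [0.5121, 0.2651, 0.286]
tool_rot: [0.003, 0.09, 0.996, 0.001]
contact_force: [-0.4, -0.6, -0.2]
gripper_width: 0.0139
finger_force: 39.0
(array([ 0.5053, -0.3091, -0.1767]), np.float64(0.893), ['top']) (array([0.6682, 0.0925, 0.134 ]), np.float64(0.746), ['top'])
0 [ -96.5 -565.6  156.6]
-1 [ -58.5 -565.7  156.6]
-2 [ -20.5 -565.9  156.6]
```

```bash
python3 -m crank '{"angular":[[0,0,0],[0,0,0],[0,0,0],[0,0,0],[0,0,0],[0,0,0],[0,0,0],[0,0,0],[0,0,0],[0,0,0],[0,0,0],[0,0,0]],"dp":[[0,-37,0],[0,-74,0],[0,-111,0],[0,-148,0],[-10,-185,0],[-20,-222,0],[-30,-259,0],[-40,-296,0],[-50,-333,0],[-62,-370,0],[-74,-407,0],[-86,-444,0]],"hand":[0,0,0,0,0,0,0,0,0,0,0,0]}'
python3 -m crank '{"angular":[[0,0,0],[0,0,0],[0,0,0],[0,0,0],[0,0,0],[0,0,0],[0,0,0]],"dp":[[-4,-37,0],[-8,-74,0],[-10,-105,0],[-10,-121,0],[-10,-121,0],[-10,-121,0],[-10,-121,0]],"hand":[0,0,0,0,0,0,0]}'
python3 - <<'E'
from h import *
T={c:cam(c) for c in("wrist","top")}
for c in T: viewer.snapshot(c)
print(fit("caddy",{"wrist":T["wrist"]},(.504,-.3095,-.176)))
x,y,w=.5042,-.3093,-.176
print(tool()[0],to_tool([x,y,.125]))
E
```

```text
time_s: 48.62
tool_pos: [0.5153, -0.1894, 0.2807]
tool_rot: [-0.001, 0.09, 0.996, 0.0]
contact_force: [1.7, 0.9, -1.1]
gripper_width: 0.0142
finger_force: 39.1
time_s: 49.2
tool_pos: [0.5041, -0.3074, 0.2812]
tool_rot: [-0.001, 0.09, 0.996, 0.001]
contact_force: [1.1, -0.2, -0.1]
gripper_width: 0.0139
finger_force: 39.2
(array([ 0.5052, -0.3102, -0.1806]), np.float64(0.801), ['wrist'])
[ 0.50451146 -0.30726708  0.2818915 ] [-1.000e-01 -2.100e+00  1.569e+02]
```

```bash
python3 -m crank '{"angular":[[0,0,0],[0,0,0],[0,0,0],[0,0,0],[0,0,0],[0,0,0],[0,0,0],[0,0,0],[0,0,0],[0,0,0]],"dp":[[0,-2,0],[0,-2,35],[0,-2,75],[0,-2,115],[0,-2,145],[0,-2,156],[0,-2,156],[0,-2,156],[0,-2,156],[0,-2,156]],"hand":[0,0,0,0,0,0,0,0.1,0.3,0.5]}'
python3 -m crank '{"angular":[[0,0,0],[0,0,0],[0,0,0],[0,0,0],[0,0,0],[0,0,0],[0,0,0],[0,0,0],[0,0,0]],"dp":[[0,0,0],[0,0,-10],[0,0,-30],[0,0,-60],[0,0,-90],[0,0,-120],[0,0,-150],[0,0,-155],[0,0,-155]],"hand":[0.5,0.5,0.5,0.5,0.5,0.5,0.5,0.5,0.5]}'
python3 - <<'E'
from h import *
w=-.177
print(tool()[0],to_tool([.5102-.044*np.cos(w),.2638-.044*np.sin(w),.28]))
E
```

```text
time_s: 50.18
tool_pos: [0.5046, -0.3108, 0.1272]
tool_rot: [0.001, 0.09, 0.996, -0.001]
contact_force: [0.8, 0.6, -0.2]
gripper_width: 0.0364
finger_force: 0.0
time_s: 50.93
tool_pos: [0.5048, -0.311, 0.2843]
tool_rot: [0.002, 0.09, 0.996, -0.001]
contact_force: [-0.1, 0.3, -0.2]
gripper_width: 0.0425
finger_force: 0.0
[ 0.50478913 -0.31103839  0.28428036] [141.5 566.4   2.3]
```

```bash
python3 -m crank '{"angular":[[0,0,0],[0,0,0],[0,0,0],[0,0,0],[0,0,0],[0,0,0],[0,0,0],[0,0,0],[0,0,0],[0,0,0],[0,0,0],[0,0,0]],"dp":[[9,37,0],[18,74,0],[27,111,0],[36,148,0],[45,185,0],[54,222,0],[63,259,0],[72,296,0],[81,333,0],[90,370,0],[100,407,0],[110,444,0]],"hand":[0.6,0.6,0.6,0.6,0.6,0.6,0.6,0.6,0.6,0.6,0.6,0.6]}'
python3 -m crank '{"angular":[[0,0,0],[0,0,0],[0,0,0],[0,0,0],[0,0,0],[0,0,0],[0,0,0]],"dp":[[8,37,0],[16,74,0],[26,105,0],[31,122,0],[31,122,0],[31,122,0],[31,122,0]],"hand":[0.6,0.6,0.6,0.6,0.6,0.6,0.6]}'
python3 - <<'E'
from h import *
print(tool()[0]); x,y,w=.5105,.264,-.177
for k in(-1,-2): print(k,to_tool([x+k*.044*np.cos(w),y+k*.044*np.sin(w),.1205]))
E
```

```text
time_s: 51.93
tool_pos: [0.474, 0.1478, 0.2803]
tool_rot: [-0.001, 0.09, 0.996, -0.0]
contact_force: [1.6, -1.1, 1.0]
gripper_width: 0.0511
finger_force: 0.0
time_s: 52.52
tool_pos: [0.4661, 0.271, 0.2804]
tool_rot: [-0.001, 0.09, 0.996, -0.0]
contact_force: [-0.1, -0.5, -0.6]
gripper_width: 0.0515
finger_force: 0.0
[0.46606975 0.27104043 0.2803628 ]
-1 [ -1.1   1.  159.9]
-2 [ 42.9   0.9 159.9]
```

```bash
python3 -m crank '{"angular":[[0,0,0],[0,0,0],[0,0,0],[0,0,0],[0,0,0],[0,0,0],[0,0,0],[0,0,0],[0,0,0],[0,0,0],[0,0,0],[0,0,0]],"dp":[[-1,1,35],[-1,1,75],[-1,1,115],[-1,1,145],[-1,1,159],[-1,1,159],[-1,1,159],[-1,1,159],[-1,1,159],[-1,1,159],[-1,1,159],[-1,1,159]],"hand":[0.6,0.6,0.6,0.6,0.6,0.6,0.6,0,0,0,0,0]}'
python3 -m crank '{"angular":[[0,0,0],[0,0,0],[0,0,0],[0,0,0],[0,0,0],[0,0,0],[0,0,0],[0,0,0]],"dp":[[0,0,-10],[0,0,-30],[0,0,-60],[0,0,-90],[0,0,-120],[0,0,-150],[0,0,-160],[0,0,-160]],"hand":[0,0,0,0,0,0,0,0]}'
python3 - <<'E'
from h import *
x,y,w=.5045,-.3095,-.176
viewer.snapshot("top"); print(fit("caddy",{"top":cam("top")},(x,y,w)))
for k in(-1,-2): print(k,to_tool([x+k*.038*np.cos(w),y+k*.038*np.sin(w),.125]))
E
```

```text
time_s: 53.52
tool_pos: [0.4685, 0.2728, 0.1234]
tool_rot: [0.001, 0.09, 0.996, 0.001]
contact_force: [-0.6, -1.0, 10.4]
gripper_width: 0.0142
finger_force: 38.9
time_s: 54.18
tool_pos: [0.4687, 0.273, 0.2858]
tool_rot: [0.003, 0.09, 0.996, 0.001]
contact_force: [-0.3, 0.7, -0.5]
gripper_width: 0.0142
finger_force: 39.2
(array([ 0.5039, -0.3095, -0.1763]), np.float64(0.863), ['top'])
-1 [-102.5 -566.   157.1]
-2 [ -64.5 -566.2  157.1]
```

```bash
python3 -m crank '{"angular":[[0,0,0],[0,0,0],[0,0,0],[0,0,0],[0,0,0],[0,0,0],[0,0,0],[0,0,0],[0,0,0],[0,0,0],[0,0,0],[0,0,0]],"dp":[[0,-37,0],[0,-74,0],[-5,-111,0],[-10,-148,0],[-20,-185,0],[-30,-222,0],[-40,-259,0],[-50,-296,0],[-60,-333,0],[-70,-370,0],[-80,-407,0],[-92,-444,0]],"hand":[0,0,0,0,0,0,0,0,0,0,0,0]}'
python3 -m crank '{"angular":[[0,0,0],[0,0,0],[0,0,0],[0,0,0],[0,0,0],[0,0,0],[0,0,0]],"dp":[[-4,-37,0],[-8,-74,0],[-10,-105,0],[-10,-123,0],[-10,-123,0],[-10,-123,0],[-10,-123,0]],"hand":[0,0,0,0,0,0,0]}'
python3 - <<'E'
from h import *
T={c:cam(c) for c in("wrist","top")}
for c in T: viewer.snapshot(c)
print(fit("caddy",{"wrist":T["wrist"]},(.504,-.3095,-.176)))
x,y,w=.5042,-.3095,-.176
print(tool()[0],to_tool([x-.038*np.cos(w),y-.038*np.sin(w),.125]))
E
```

```text
time_s: 55.28
tool_pos: [0.4776, -0.1825, 0.2807]
tool_rot: [-0.001, 0.09, 0.996, 0.0]
contact_force: [0.6, 0.6, -0.2]
gripper_width: 0.0138
finger_force: 39.2
time_s: 55.87
tool_pos: [0.4662, -0.3027, 0.281]
tool_rot: [-0.001, 0.09, 0.996, 0.001]
contact_force: [0.5, -0.7, -0.5]
gripper_width: 0.0141
finger_force: 39.2
(array([ 0.5048, -0.3103, -0.1811]), np.float64(0.662), ['wrist'])
[ 0.46666701 -0.30253182  0.28176868] [ -0.3  -0.4 156.8]
```

```bash
python3 -m crank '{"angular":[[0,0,0],[0,0,0],[0,0,0],[0,0,0],[0,0,0],[0,0,0],[0,0,0],[0,0,0],[0,0,0],[0,0,0]],"dp":[[0,-0.5,0],[0,-0.5,35],[0,-0.5,75],[0,-0.5,115],[0,-0.5,145],[0,-0.5,156],[0,-0.5,156],[0,-0.5,156],[0,-0.5,156],[0,-0.5,156]],"hand":[0,0,0,0,0,0,0,0.1,0.3,0.5]}'
python3 -m crank '{"angular":[[0,0,0],[0,0,0],[0,0,0],[0,0,0],[0,0,0],[0,0,0],[0,0,0],[0,0,0],[0,0,0]],"dp":[[0,0,0],[0,0,-10],[0,0,-30],[0,0,-60],[0,0,-90],[0,0,-120],[0,0,-150],[0,0,-155],[0,0,-155]],"hand":[0.5,0.5,0.5,0.5,0.5,0.5,0.5,0.5,0.5]}'
python3 - <<'E'
from h import *
w=-.177
print(tool()[0],to_tool([.511-.088*np.cos(w),.264-.088*np.sin(w),.28]))
E
```

```text
time_s: 56.85
tool_pos: [0.4669, -0.3042, 0.1267]
tool_rot: [0.001, 0.09, 0.996, -0.0]
contact_force: [0.0, -0.3, -0.3]
gripper_width: 0.0362
finger_force: 0.0
time_s: 57.6
tool_pos: [0.4673, -0.3048, 0.2841]
tool_rot: [0.002, 0.09, 0.996, -0.001]
contact_force: [0.6, 0.1, 0.4]
gripper_width: 0.0431
finger_force: 0.0
[ 0.46726476 -0.30476076  0.28410265] [146.7 567.2   2. ]
```

```bash
python3 -m crank '{"angular":[[0,0,0],[0,0,0],[0,0,0],[0,0,0],[0,0,0],[0,0,0],[0,0,0],[0,0,0],[0,0,0],[0,0,0],[0,0,0],[0,0,0]],"dp":[[9,37,0],[18,74,0],[27,111,0],[36,148,0],[45,185,0],[54,222,0],[63,259,0],[72,296,0],[81,333,0],[92,370,0],[103,407,0],[114,444,0]],"hand":[0.6,0.6,0.6,0.6,0.6,0.6,0.6,0.6,0.6,0.6,0.6,0.6]}'
python3 -m crank '{"angular":[[0,0,0],[0,0,0],[0,0,0],[0,0,0],[0,0,0],[0,0,0],[0,0,0]],"dp":[[8,37,0],[16,74,0],[26,105,0],[33,123,0],[33,123,0],[33,123,0],[33,123,0]],"hand":[0.6,0.6,0.6,0.6,0.6,0.6,0.6]}'
python3 - <<'E'
from h import *
print(tool()[0]); x,y,w=.511,.264,-.177
for k in(-2,): print(k,to_tool([x+k*.044*np.cos(w),y+k*.044*np.sin(w),.1205]))
E
```

```text
time_s: 58.6
tool_pos: [0.4324, 0.1548, 0.2803]
tool_rot: [-0.001, 0.09, 0.996, -0.0]
contact_force: [0.9, -0.3, 0.5]
gripper_width: 0.0511
finger_force: 0.0
time_s: 59.18
tool_pos: [0.4229, 0.2794, 0.2804]
tool_rot: [-0.001, 0.09, 0.996, -0.0]
contact_force: [1.0, -1.4, 0.6]
gripper_width: 0.0512
finger_force: 0.0
[0.42285021 0.27938767 0.28036423]
-2 [ -1.6   0.5 159.9]
```

```bash
python3 -m crank '{"angular":[[0,0,0],[0,0,0],[0,0,0],[0,0,0],[0,0,0],[0,0,0],[0,0,0],[0,0,0],[0,0,0],[0,0,0],[0,0,0],[0,0,0]],"dp":[[-1,0.5,35],[-1,0.5,75],[-1,0.5,115],[-1,0.5,145],[-1,0.5,159],[-1,0.5,159],[-1,0.5,159],[-1,0.5,159],[-1,0.5,159],[-1,0.5,159],[-1,0.5,159],[-1,0.5,159]],"hand":[0.6,0.6,0.6,0.6,0.6,0.6,0.6,0,0,0,0,0]}'
python3 -m crank '{"angular":[[0,0,0],[0,0,0],[0,0,0],[0,0,0],[0,0,0],[0,0,0],[0,0,0],[0,0,0]],"dp":[[0,0,-10],[0,0,-30],[0,0,-60],[0,0,-90],[0,0,-120],[0,0,-150],[0,0,-160],[0,0,-160]],"hand":[0,0,0,0,0,0,0,0]}'
python3 - <<'E'
from h import *
x,y,w=.5042,-.3095,-.176
viewer.snapshot("top"); print(fit("caddy",{"top":cam("top")},(x,y,w)))
for k in(-2,): print(k,to_tool([x+k*.038*np.cos(w),y+k*.038*np.sin(w),.125]))
E
```

```text
time_s: 60.18
tool_pos: [0.4252, 0.2807, 0.1233]
tool_rot: [0.001, 0.09, 0.996, 0.001]
contact_force: [-0.3, -0.7, 9.3]
gripper_width: 0.0139
finger_force: 38.9
time_s: 60.85
tool_pos: [0.4255, 0.2809, 0.2853]
tool_rot: [0.003, 0.09, 0.996, 0.002]
contact_force: [0.1, 0.5, 0.2]
gripper_width: 0.0142
finger_force: 39.2
(array([ 0.504 , -0.3093, -0.1737]), np.float64(0.807), ['top'])
-2 [-108.1 -566.3  156.8]
```

```bash
python3 -m crank '{"angular":[[0,0,0],[0,0,0],[0,0,0],[0,0,0],[0,0,0],[0,0,0],[0,0,0],[0,0,0],[0,0,0],[0,0,0],[0,0,0],[0,0,0]],"dp":[[-6,-37,0],[-12,-74,0],[-20,-111,0],[-28,-148,0],[-36,-185,0],[-44,-222,0],[-52,-259,0],[-60,-296,0],[-68,-333,0],[-76,-370,0],[-86,-407,0],[-98,-444,0]],"hand":[0,0,0,0,0,0,0,0,0,0,0,0]}'
python3 -m crank '{"angular":[[0,0,0],[0,0,0],[0,0,0],[0,0,0],[0,0,0],[0,0,0],[0,0,0]],"dp":[[-4,-37,0],[-8,-74,0],[-10,-105,0],[-10,-123,0],[-10,-123,0],[-10,-123,0],[-10,-123,0]],"hand":[0,0,0,0,0,0,0]}'
python3 - <<'E'
from h import *
viewer.snapshot("top")
print(fit("caddy",{"top":cam("top")},(.504,-.3095,-.176)))
x,y,w=.5042,-.3095,-.176
print(tool()[0],to_tool([x-.076*np.cos(w),y-.076*np.sin(w),.125]))
E
```

```text
time_s: 61.95
tool_pos: [0.4401, -0.1756, 0.2807]
tool_rot: [-0.001, 0.09, 0.996, 0.001]
contact_force: [1.6, -0.5, -0.4]
gripper_width: 0.0141
finger_force: 39.3
time_s: 62.53
tool_pos: [0.4288, -0.296, 0.2809]
tool_rot: [-0.001, 0.09, 0.996, 0.001]
contact_force: [-0.6, -0.3, 0.2]
gripper_width: 0.0142
finger_force: 39.3
(array([ 0.5045, -0.3091, -0.1704]), np.float64(0.801), ['top'])
[ 0.42915736 -0.29577264  0.28152209] [ -0.4  -0.5 156.5]
```

```bash
python3 -m crank '{"angular":[[0,0,0],[0,0,0],[0,0,0],[0,0,0],[0,0,0],[0,0,0],[0,0,0],[0,0,0],[0,0,0],[0,0,0]],"dp":[[0,-0.5,0],[0,-0.5,35],[0,-0.5,75],[0,-0.5,115],[0,-0.5,145],[0,-0.5,156],[0,-0.5,156],[0,-0.5,156],[0,-0.5,156],[0,-0.5,156]],"hand":[0,0,0,0,0,0,0,0.1,0.3,0.5]}'
python3 -m crank '{"angular":[[0,0,0],[0,0,0],[0,0,0],[0,0,0],[0,0,0],[0,0,0],[0,0,0],[0,0,0],[0,0,0],[0,0,0],[0,0,0],[0,0,0]],"dp":[[0,0,0],[0,0,-10],[0,0,-30],[0,0,-60],[0,0,-90],[0,0,-125],[0,0,-160],[0,30,-190],[0,60,-220],[0,90,-240],[0,100,-240],[0,100,-240]],"hand":[0.5,0.5,0.5,0.5,0.5,0.5,0.5,0.5,0.5,0.5,0.5,0.5]}'
python3 - <<'E'
from h import *
W=viewer.snapshot("wrist"); T=viewer.snapshot("top"); S=viewer.snapshot("side")
cv2.imwrite("pics/w13.png",W[:,:,::-1])
b=cv2.resize(T[130:340,170:480],None,fx=2.5,fy=2.5,interpolation=cv2.INTER_CUBIC)
cv2.imwrite("pics/t13.png",b[:,:,::-1])
cv2.imwrite("pics/s13.png",cv2.resize(S[170:410,200:500],None,fx=2.4,fy=2.4,interpolation=cv2.INTER_CUBIC)[:,:,::-1])
E
```

```text
time_s: 63.47
tool_pos: [0.4295, -0.2974, 0.1267]
tool_rot: [0.001, 0.09, 0.996, -0.0]
contact_force: [0.1, 0.3, -1.0]
gripper_width: 0.0363
finger_force: 0.0
time_s: 64.47
tool_pos: [0.4474, -0.197, 0.3682]
tool_rot: [0.002, 0.089, 0.996, -0.001]
contact_force: [-0.4, -0.4, -0.7]
gripper_width: 0.043
finger_force: 0.0
```

View pics/w13.png

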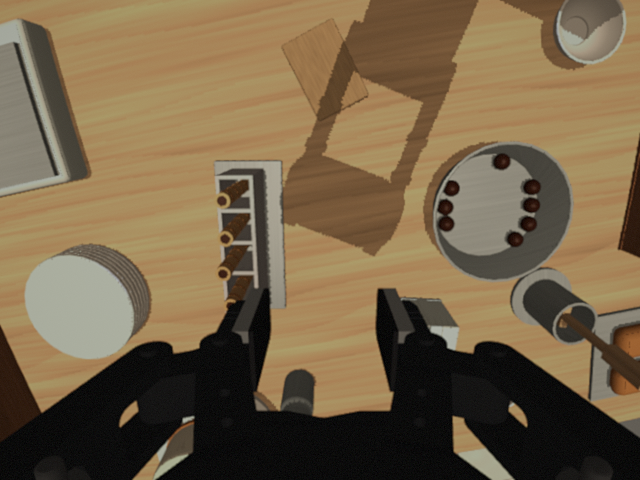

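View pics/s13.png

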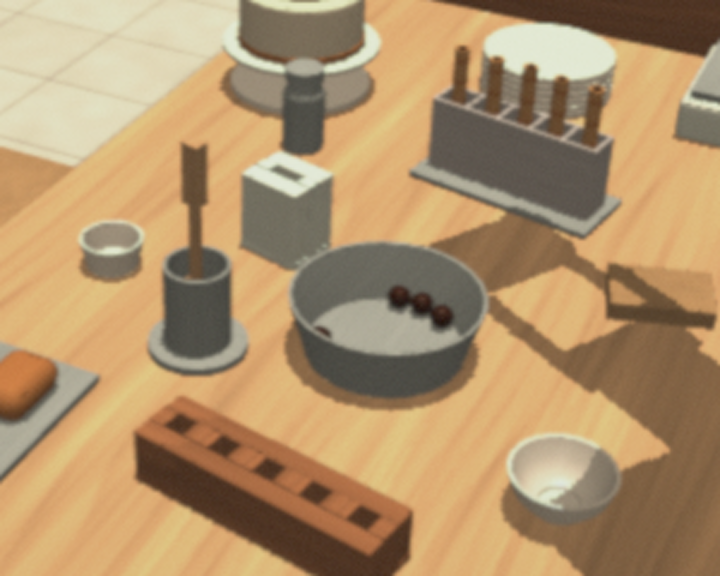

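The side view shows the spatula upright, blade down, in the can at (195,230). All five wafers stand on end in the caddy cells, at (462–597, 45–130), and the stand is empty. The wrist view shows eight balls in the bowl, and the robot is touching nothing.

```bash
python3 -c "
from station import bot
print(bot.hand_in())"
```

```text
the job is handed in; nothing more can be done
None
```

The job is handed in at about 65 s: I stirred a little over six circles with all eight balls still in the bowl, left the spatula standing in the can, and moved all five wafers into the caddy; the shaker and ramekin were left alone.

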